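Fetch the clamping fork from the back of the storage tray

ROBOT

A 7-joint arm with a two-finger parallel gripper is mounted at the origin on a cart in front of the work surface, level with it; the furniture and walls round the work are solid. World frame = base frame: x ahead of the robot, y to its left, z up, the work surface at z = 0. Lengths are in mm, angles in rad, forces in N, time in s.
With the tool pointing down it reaches from about 400 to 875 mm from the base axis. Payload 4.4 kg.
Tool frame: the origin (TCP) lies at the very end of the fingers, on their centre line; the grasp point (between the pads) lies 19 mm behind it (ctrl.grip_depth is the distance from the TCP to the grasp point, in mm); z points along the fingers, x is the direction in which the jaws open and shut, and the axes are right-handed (so a half turn about z gives the same grasp; the last joint's range is limited). The gripper opens to 85 mm and grips with 20 to 120 N. Pads are 22 mm wide; open, the fingers measure 114 mm over their backs; the gripper's body (76 mm by 85 mm) begins 54 mm behind the grasp point. The pads swing forward as they close: fully open they stand 13 mm farther back than shut.
Start: joints at [1.24, 0.628, 0.038, 1.517, -0.027, 0.996, -0.02], TCP at [170.143, -627.351, 231.313] pointing down, gripper open.
Joint ranges: [-3.06, 3.06], [-0.37, 2.12], [-1.25, 1.32], [0.18, 2.47], [-1.1, 4.24], [0.23, 1.98], [-2.94, 2.94]. Speed limits (rad/s): [2.57, 2.57, 3.14, 3.14, 3.14, 3.14, 3.14].

INTERFACE

Orientations are given as [roll, pitch, yaw] about the fixed x, y, z axes, in that order (R = Rz(yaw) Ry(pitch) Rx(roll)).
In Python, from cell import ctrl gives the robot as it stands.
- The arm moves only by the shell command python3 -m creep 'ROWS'. ROWS is JSON, a list of rows, each an object with "hand": the opening, from 0 (shut) to 1 (fully open); "travel": the shift along the tool's x, y, z in cm, a list of three; "angular": the turn, a rotation vector about the tool's x, y, z in degrees, a list of three. In form: [{"hand": hand, "travel": [tx, ty, tz], "angular": [rx, ry, rz]}, ...]. A call has 1 to 20 rows; each row is the pose to reach, as a shift and turn from the pose measured when the call began, along the tool's axes at that moment; what a row does not reach only later rows make up. A row lasts 1/10 s, in which the tool goes at most 50 mm and 8.59 degrees, less where a joint would pass 70% of its speed; a pose out of reach is approached as far as the arm can. A call with a gripper value outside its range is refused whole. The fingers move at their own pace and stop on an object; the grip force is fixed at half the most. Time passes only in rows, so rows that repeat a pose let the fingers close. It gives the time, the measured TCP pose, the force and the opening at its end, in the units of the state.
- ctrl.read_state(): the state, without advancing time (a new reading comes with each control period).
- ctrl.get_image(name): name is "side" or "top" or "wrist"; returns a dict with "frame" (420x560x3 uint8, red, green, blue), "fx", "fy", "cx", "cy" (pixels), "origin" and "orientation" of the camera in the world. Camera axes: x right, y down, z forward; pixel columns grow to the right and rows downward; lengths in mm; the calibration is good to about 2 mm. A picture is of the moment at which its call begins. There is no depth.
- ctrl.finish_job(): hands the job in, once; it reports no verdict.
Trained networks look in the newest picture that a camera, given by its name, has taken for a name from the list of things; names that differ only in an ending like _2 or _b are one class to them, and where a whole thing is asked for, a point or a joint stands for the part that bears it (a point fixed in the world has none). Each returns a list of dicts, best first, with "confidence" (0 to 1); they miss things now and then, are a little off and sometimes report something else, mostly with a low value. They report only what shows in the picture. A call takes as long as a camera call.
- ctrl.regions_of(camera, thing): "region" (420x560 bool, what is visible of it).
- ctrl.spot_point(camera, thing): "at" ([x, y, z] in mm, in world coordinates, good to about 4 mm: a listed point, or the origin of a listed thing).
The state is a dict: "clock": time; "qpos": joint angles; "qd": joint speeds; "tau": joint torques, N m; "eef_pos": TCP position; "tool_rot": TCP orientation; "force": force on the tool from outside, world axes, zero at the start; "torque": the same for the moment, N m; "width": finger opening in mm.
Only numpy, scipy, OpenCV 4.12 (cv2) and the standard library are available. Lean on these libraries where they do the work, as an engineer would, in place of code of your own. Each camera call takes 0.05 s, during which the arm holds its last target. There are 200 camera calls.

TASK

The black clamping fork is needed for the setup, but in the blue storage tray it lies behind the two vials and the steel post. First clear all three of them onto the green side mat, standing upright; then, while they wait there, lay the fork flat inside the dark outline on the aluminium plate, its length along the outline's length; then put the two vials and the post back in the tray, upright, each on the very spot where it stood at the start. Leave everything else on the bench as it is.

Things in the scene. Friction and masses are not known exactly. Their poses are not given: they have to be found in the camera images.
- tray: Blue tray, fixed, 112 x 122 mm. Origin: centre of underside; x to its back, y left. Floor at z = 4 mm; back and side walls 15 mm high, front lip 7 mm. White rings 31 mm across at x = -30, y = -34, 0, +34 mm mark the spots of vials and post; the fork lies behind them. Blocks 15 mm high fill both sides of the back bay (|y| > 40, x > -8 mm): the fork can only be taken across its width.
- mat: Green side mat with thin white border lines, fixed, 120 (x) x 130 (y) x 3 mm thick. Origin: centre of its underside, on the bench; its top is at z = 3 mm. To the left or the right of the tray. (A dark box 262 mm high, part of the room, stands behind the right-hand area: its front runs from world x 0.61, y -0.03 m to x 0.51, y -0.40 m. Keep the gripper clear of it.)
- plate: Aluminium plate with four corner screws (flush to 1 mm), fixed, 80 (x) x 110 (y) x 8 mm thick. Origin: centre of its underside. A dark outline, 42 (x) x 76 (y) mm, is drawn on its top round the centre; its long way is y. On the other side of the tray from the mat.
- fork: Black clamping fork lying flat, 60 (its x) x 28 (its y) x 10 mm high, about 40 g. Origin: centre of its underside. At the start it lies on the tray's floor near tray x = 3.5 mm, y = 0, its length along the tray's y; the vials and post stand about 8 mm in front of it, and there is 28 mm free behind it.
- white_vial: Amber glass vial with a WHITE cap, standing, 23 mm across (cap 20.5 mm), 52 mm high, about 25 g. Origin: centre of its underside, z up along it. Stands on one of the three ringed spots of the tray (within 2 mm).
- black_vial: Amber glass vial with a BLACK cap, standing, 23 mm across (cap 20.5 mm), 52 mm high, about 25 g. Origin: centre of its underside, z up along it. Stands on one of the three ringed spots of the tray (within 2 mm).
- post: Bright steel post, standing, 12.7 mm across, 50 mm high, about 50 g. Origin: centre of its underside, z up along it. Stands on one of the three ringed spots of the tray (within 2 mm).
- driver: Bystander: ball-end driver with a dark handle lying on the bench near its front edge, 134 mm long, 26 mm across. Origin: middle of its length, underside. Leave alone.
- tape: Bystander: roll of black tape lying flat behind the tray, 60 mm across, 19 mm high. Origin: centre of its underside. Leave alone.
- blower: Bystander: dark rubber dust blower standing behind the tray to the left, 54 mm across, 106 mm high. Origin: centre of its underside. Leave alone.

How it is judged:
By the outcome, as a careful person would: the job done as asked, in the order asked, and still so for the second after the job is handed in, with the robot touching nothing.
It also fails if it takes over 144 s, if anything falls off the work surface, if the arm or the gripper's body presses on something with over 40 N, if the wrist force passes 120 N, or if a joint passes its speed limit or range.

## Working session

There is one attempt and no reset: what is moved stays moved. The work goes in short steps, Python scripts to look and compute and a shell command to move; the robot and the scene stay as the last step left them, time stands still between calls to the robot, and variables do not carry over. Pictures are saved under pics/ and viewed, about 12 in all and at most 16, crops included, and the job is handed in when it is done.

```bash
mkdir -p pics; ls; python3 - <<'E'
from cell import ctrl
import cv2,numpy as np
s=ctrl.read_state();print(s['clock'],s['eef_pos'],s['tool_rot'],s['width'],ctrl.grip_depth)
for c in ['top','side']:
    im=ctrl.get_image(c);cv2.imwrite(f'pics/{c}0.png',im['frame'][...,::-1])
    print(c,im['fx'],im['fy'],im['cx'],im['cy'],im['origin'],im['orientation'])
    for t in ['tray','mat','plate','fork','white_vial','black_vial','post','tape','blower','driver']:
        r=ctrl.spot_point(c,t);print(t,[(np.round(q['at'],1).tolist(),round(q['confidence'],2)) for q in r[:2]])
E
```

```text
pics
0.0 [ 169.95499295 -626.71550218  230.40113015] [ 3.14158434e+00  1.92712438e-03 -1.30604656e+00] 85.12348503207066 18.700000000000003
top 542.93977168199 542.93977168199 283.7839347638825 209.3883225935409 [ 439.22917392   90.68543234 1232.16319167] [-3.06740007  0.01125855 -1.58078776]
tray [([514.1, 93.3, 3.8], 0.92)]
mat [([450.7, 368.7, 2.1], 0.62)]
plate [([423.1, -171.1, 5.6], 0.57), ([488.4, 101.4, 4.9], 0.23)]
fork [([515.0, 96.6, 3.7], 0.65)]
white_vial [([491.8, 134.0, 1.8], 0.67)]
black_vial [([489.5, 104.0, 3.7], 0.52)]
post [([479.7, 70.7, -0.7], 0.47), ([454.5, 367.2, -2.9], 0.19)]
tape [([716.8, 142.1, -0.2], 0.59)]
blower [([708.6, 297.5, 1.0], 0.97)]
driver [([374.4, 11.2, 3.5], 0.62)]
side 436.1918520747433 436.1918520747433 282.380211405666 214.22361755960674 [ 268.84503549 -662.69986268  474.0710262 ] [-2.0866805  -0.01889286 -0.33218264]
tray []
mat []
plate [([420.4, -170.0, 1.1], 0.96)]
fork [([522.6, 94.3, 6.3], 0.75)]
white_vial []
black_vial [([489.4, 98.9, 5.3], 0.7)]
post [([472.6, 75.3, 5.9], 0.53), ([519.9, 95.8, 6.0], 0.51)]
tape []
blower [([708.1, 298.7, 2.1], 0.6)]
driver [([374.6, 13.6, -2.4], 0.97)]
```

View pics/top0.png

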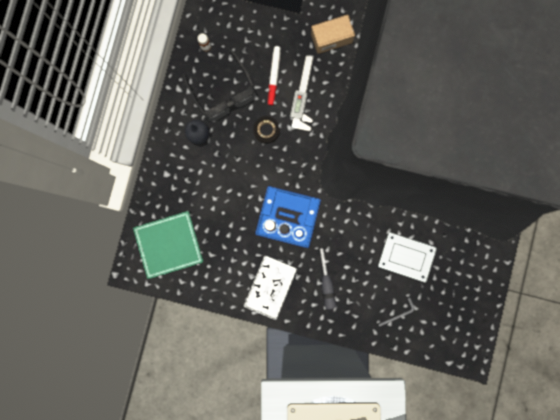

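View pics/side0.png

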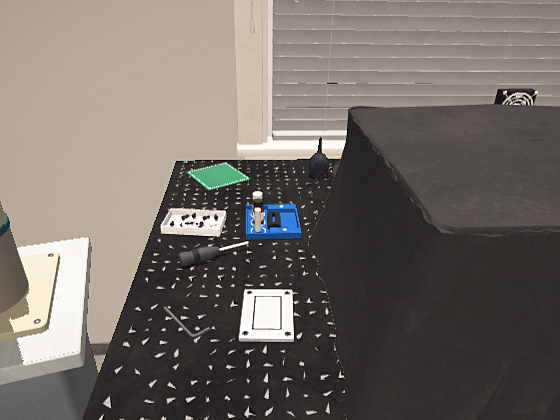

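The top view shows the tray at (288,217), the mat at (167,245) and the plate at (407,258). An extra screw box sits at (271,288). The tray order from the left is white vial, black vial, post. Next I'll fit the yaws.

```bash
cat > h.py <<'E'
from cell import ctrl
import cv2,numpy as np
from scipy.spatial.transform import Rotation as R
def toplane(im,uv,z):
    uv=np.atleast_2d(np.asarray(uv,float))
    d=np.c_[(uv[:,0]-im['cx'])/im['fx'],(uv[:,1]-im['cy'])/im['fy'],np.ones(len(uv))]@R.from_euler('xyz',im['orientation']).as_matrix().T
    o=np.array(im['origin']); return o+d*((z-o[2])/d[:,2])[:,None]
def topix(im,p):
    c=(np.atleast_2d(p)-np.array(im['origin']))@R.from_euler('xyz',im['orientation']).as_matrix()
    return np.c_[im['fx']*c[:,0]/c[:,2]+im['cx'],im['fy']*c[:,1]/c[:,2]+im['cy']]
def rect(im,mask,z):
    m=mask.astype(np.uint8); cs,_=cv2.findContours(m,cv2.RETR_EXTERNAL,cv2.CHAIN_APPROX_NONE)
    c=max(cs,key=cv2.contourArea)[:,0]; P=toplane(im,c,z)[:,:2].astype(np.float32)
    (x,y),(w,h),a=cv2.minAreaRect(P); a=(a+45)%90-45
    return np.round([x,y,w,h,a],1)
def go(x,y,z,yaw):  # yaw deg of tool x; prints rows' values
    s=ctrl.read_state(); A=R.from_euler('xyz',s['tool_rot']); B=R.from_euler('xyz',[np.pi,0,np.radians(yaw)])
    t=A.inv().apply(np.array([x,y,z])-s['eef_pos'])/10; r=(A.inv()*B).as_rotvec(degrees=True)
    print('now',np.round(s['eef_pos'],1),'rpy',np.round(np.degrees(s['tool_rot']),2),'F',np.round(s['force'],1),'w',round(s['width'],1),'t',round(s['clock'],1)); print('travel',np.round(t,2),'ang',np.round(r,1))
def fwd(t,r,s): pass
E
python3 - <<'E'
from h import *
im=ctrl.get_image('top')
for t,z in [('tray',15),('mat',3),('plate',8),('fork',14)]:
    q=ctrl.regions_of('top',t); print(t,[(rect(im,a['region'],z).tolist(),round(a['confidence'],2)) for a in q[:1]])
go(430,-200,260,-40)
E
```

```text
tray [([514.7, 94.0, 124.8, 113.0, -14.0], 0.7)]
mat [([453.7, 368.2, 120.7, 129.8, 16.2], 0.67)]
plate []
fork [([516.9, 95.3, 54.8, 27.6, -15.9], 0.65)]
now [ 170.2 -627.3  231.3] rpy [-180.      0.    -74.83] F [-0.6  0.   0.1] w 85.5 t 1.4
travel [-34.44 -36.26  -2.87] ang [ -0.    0.  -34.8]
```

```bash
python3 -m creep '[{"hand":1,"travel":[-34.4,-36.3,-4],"angular":[0,0,-34.8]},{"hand":1,"travel":[-34.4,-36.3,-4],"angular":[0,0,-34.8]},{"hand":1,"travel":[-34.4,-36.3,-4],"angular":[0,0,-34.8]},{"hand":1,"travel":[-34.4,-36.3,-4],"angular":[0,0,-34.8]},{"hand":1,"travel":[-34.4,-36.3,-4],"angular":[0,0,-34.8]},{"hand":1,"travel":[-34.4,-36.3,-4],"angular":[0,0,-34.8]},{"hand":1,"travel":[-34.4,-36.3,-4],"angular":[0,0,-34.8]},{"hand":1,"travel":[-34.4,-36.3,-4],"angular":[0,0,-34.8]},{"hand":1,"travel":[-34.4,-36.3,-4],"angular":[0,0,-34.8]},{"hand":1,"travel":[-34.4,-36.3,-4],"angular":[0,0,-34.8]},{"hand":1,"travel":[-34.4,-36.3,-4],"angular":[0,0,-34.8]},{"hand":1,"travel":[-34.4,-36.3,-4],"angular":[0,0,-34.8]},{"hand":1,"travel":[-34.4,-36.3,-4],"angular":[0,0,-34.8]},{"hand":1,"travel":[-34.4,-36.3,-4],"angular":[0,0,-34.8]}]'
python3 -c "
from h import *
go(480,92,270,-14)"
```

```text
clock: 2.75
eef_pos: [429.5, -202.0, 271.2]
tool_rot: [3.141, 0.0, -0.702]
force: [0.4, -0.3, -0.3]
width: 85.6
now [ 429.5 -202.   271.2] rpy [ 1.7995e+02  1.0000e-02 -4.0220e+01] F [ 0.4 -0.3 -0.3] w 85.6 t 2.8
travel [-15.13 -25.71   0.1 ] ang [  0.    0.  -26.2]
```

```bash
python3 - <<'E'
from h import *
im=ctrl.get_image('wrist');cv2.imwrite('pics/w_plate.png',im['frame'][...,::-1])
np.save('w_plate.npy',im,allow_pickle=True)
print(im['fx'],im['cx'],im['cy'],im['origin'],im['orientation'])
for a in ctrl.regions_of('wrist','plate')[:1]: print(rect(im,a['region'],8),a['confidence'])
print(ctrl.spot_point('wrist','plate'))
E
python3 -m creep '[{"hand":1,"travel":[-15.1,-25.7,0],"angular":[0,0,-26.2]},{"hand":1,"travel":[-15.1,-25.7,0],"angular":[0,0,-26.2]},{"hand":1,"travel":[-15.1,-25.7,0],"angular":[0,0,-26.2]},{"hand":1,"travel":[-15.1,-25.7,0],"angular":[0,0,-26.2]},{"hand":1,"travel":[-15.1,-25.7,0],"angular":[0,0,-26.2]},{"hand":1,"travel":[-15.1,-25.7,0],"angular":[0,0,-26.2]},{"hand":1,"travel":[-15.1,-25.7,0],"angular":[0,0,-26.2]},{"hand":1,"travel":[-15.1,-25.7,0],"angular":[0,0,-26.2]},{"hand":1,"travel":[-15.1,-25.7,0],"angular":[0,0,-26.2]},{"hand":1,"travel":[-15.1,-25.7,0],"angular":[0,0,-26.2]},{"hand":1,"travel":[-15.1,-25.7,0],"angular":[0,0,-26.2]}]'
python3 - <<'E'
from h import *
im=ctrl.get_image('wrist');cv2.imwrite('pics/w_tray.png',im['frame'][...,::-1])
np.save('w_tray.npy',im,allow_pickle=True)
print(im['origin'],im['orientation'])
for t,z in [('tray',15),('fork',14)]:
  for a in ctrl.regions_of('wrist',t)[:1]: print(t,rect(im,a['region'],z),a['confidence'])
for t in ['tray','fork','white_vial','black_vial','post']: print(t,[(np.round(q['at'],1).tolist(),round(q['confidence'],2)) for q in ctrl.spot_point('wrist',t)[:2]])
E
```

```text
325.2480078547357 278.4970047764715 211.57428203554096 [ 484.38896964 -138.32505932  413.3996959 ] [ 2.81056391e+00 -6.49843952e-04 -7.02192594e-01]
[ 423.1 -170.5  109.4   80.9  -18.9] 0.58
[{'at': [422.0, -167.8, 0.5], 'confidence': 0.56}]
clock: 4.0
eef_pos: [480.3, 90.8, 271.2]
tool_rot: [3.141, 0.0, -0.247]
force: [0.5, -0.3, 0.6]
width: 85.0
[501.46583565 171.70359575 413.40436426] [ 2.81017293e+00 -9.34456131e-04 -2.46934817e-01]
tray [516.8  96.  121.7 111.3 -15.2] 0.97
fork [519.4  95.6  58.9  28.5 -16.5] 0.87
tray [([514.4, 95.4, -3.7], 0.66)]
fork [([513.0, 92.2, 5.0], 0.8)]
white_vial [([496.1, 137.9, 2.0], 0.93), ([373.2, 13.2, -0.3], 0.55)]
black_vial [([491.1, 106.6, 3.8], 0.7)]
post [([474.8, 70.0, 2.9], 0.7)]
```

View pics/w_plate.png

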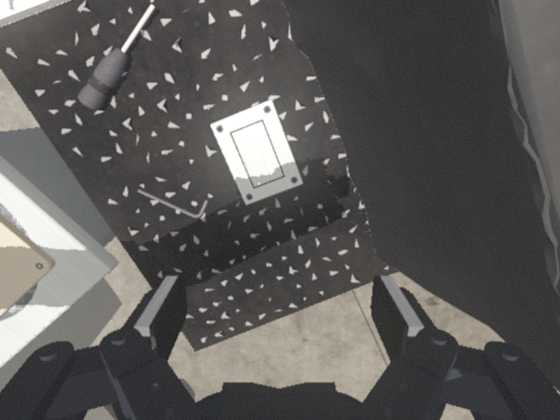

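View pics/w_tray.png

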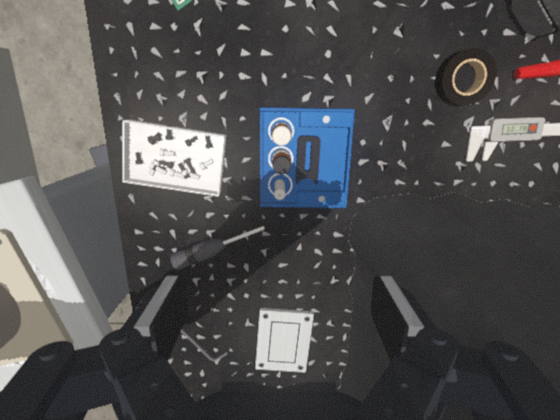

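Plate centre is about (255,152) in its view. In the tray view, the white vial is at (281,133), the black vial at (281,160), the post at (280,188) and the fork at (309,160). I'll take a closer look to get the exact spots.

```bash
python3 -m creep '[{"hand":1,"travel":[1,4,13],"angular":[0,0,1.2]},{"hand":1,"travel":[1,4,13],"angular":[0,0,1.2]},{"hand":1,"travel":[1,4,13],"angular":[0,0,1.2]},{"hand":1,"travel":[1,4,13],"angular":[0,0,1.2]},{"hand":1,"travel":[1,4,13],"angular":[0,0,1.2]},{"hand":1,"travel":[1,4,13],"angular":[0,0,1.2]}]'
python3 - <<'E'
from h import *
im=ctrl.get_image('wrist');f=im['frame'][...,::-1].copy()
np.save('w_tray2.npy',im,allow_pickle=True)
for t,z in [('tray',15),('fork',14)]:
  for a in ctrl.regions_of('wrist',t)[:1]: print(t,rect(im,a['region'],z),a['confidence'])
for t in ['tray','fork','white_vial','black_vial','post']: print(t,[(np.round(q['at'],1).tolist(),round(q['confidence'],2)) for q in ctrl.spot_point('wrist',t)[:2]])
# hypothesised model overlay
T=np.array([515.5,95.]);y=np.radians(-15);M=np.array([[np.cos(y),-np.sin(y)],[np.sin(y),np.cos(y)]])
def W(x,yy,z): return np.r_[T+M@[x,yy],z]
a=np.linspace(0,2*np.pi,60)
def draw(pts,c):
    p=topix(im,np.array(pts))
    g=np.round(p*16).astype(np.int32); cv2.polylines(big,[np.round(((p-[x0,y0])*S)).astype(np.int32)],False,c,1)
x0,y0,S=170,30,3
big=cv2.resize(f[y0:y0+200,x0:x0+260],None,fx=S,fy=S,interpolation=cv2.INTER_CUBIC)
draw([W(-56,-61,7),W(-56,61,7)],(0,255,255));draw([W(56,-61,15),W(56,61,15),W(-8,61,15)],(0,255,255));draw([W(56,-61,15),W(-8,-61,15)],(0,255,255))
for k,r in ((34,10.25),(0,10.25),(-34,6.35)):
    draw([W(-30+15.5*np.cos(t),k+15.5*np.sin(t),4) for t in a],(0,0,255))
    draw([W(-30+r*np.cos(t),k+r*np.sin(t),56 if r>7 else 54) for t in a],(0,255,0))
draw([W(-10.5,-30,14),W(-10.5,30,14),W(17.5,30,14),W(17.5,-30,14),W(-10.5,-30,14)],(255,255,0))
cv2.imwrite('pics/w_tray2.png',big)
E
```

```text
clock: 5.0
eef_pos: [481.9, 52.4, 143.0]
tool_rot: [-3.14, -0.003, -0.264]
force: [-0.7, 0.6, 0.5]
width: 85.4
tray [493.7 135.8  23.8  22.8 -15.1] 0.72
fork [519.5  95.   58.3  28.7 -15.2] 0.77
tray [([516.4, 94.2, -6.8], 0.75)]
fork [([518.3, 94.0, 4.5], 0.8)]
white_vial [([495.6, 134.6, 3.7], 0.71)]
black_vial [([487.3, 105.1, 5.4], 0.85)]
post [([472.3, 70.7, 4.6], 0.88)]
```

View pics/w_tray2.png

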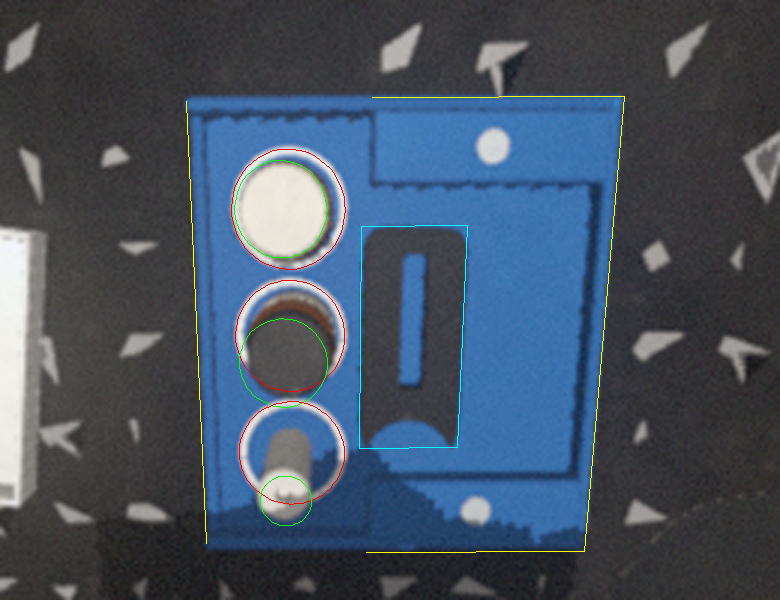

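The overlay fits: tray at (515.5, 95), yaw -15°. The black vial's top is about 1.7 mm off the model in +y, and the post's about 2 mm. White vial first.

```bash
python3 -c "
from h import *
go(495.3,135.6,95,-15);go(495.3,135.6,22,-15)"
```

```text
now [480.5  51.2 141.6] rpy [-1.7999e+02 -3.0000e-02 -1.5170e+01] F [-0.8 -0.8 -0.2] w 85.4 t 5.4
travel [-0.78 -8.54  4.66] ang [-0.  -0.  -0.2]
now [480.5  51.2 141.6] rpy [-1.7999e+02 -3.0000e-02 -1.5170e+01] F [-0.8 -0.8 -0.2] w 85.4 t 5.4
travel [-0.78 -8.54 11.96] ang [-0.  -0.  -0.2]
```

```bash
cat >> h.py <<'E'
def avg(n=4):
    L=[]
    for i in range(n):
        ctrl.get_image('wrist'); s=ctrl.read_state(); L.append(np.r_[s['eef_pos'],np.degrees(s['tool_rot'][2])])
    print('avg',np.round(np.mean(L,0),2),'sd',np.round(np.std(L,0),2)); return np.mean(L,0)
E
python3 -m creep '[{"hand":0.6,"travel":[-0.8,-8.5,4.7],"angular":[0,0,0]},{"hand":0.6,"travel":[-0.8,-8.5,4.7],"angular":[0,0,0]},{"hand":0.6,"travel":[-0.8,-8.5,4.7],"angular":[0,0,0]},{"hand":0.6,"travel":[-0.8,-8.5,4.7],"angular":[0,0,0]},{"hand":0.6,"travel":[-0.8,-8.5,4.7],"angular":[0,0,0]},{"hand":0.6,"travel":[-0.8,-8.5,4.7],"angular":[0,0,0]}]'
python3 -c "
from h import *
avg()
go(495.3,135.6,22,-15)"
```

```text
clock: 6.0
eef_pos: [495.3, 133.8, 95.1]
tool_rot: [3.141, -0.001, -0.267]
force: [0.2, 0.2, -0.7]
width: 51.4
avg [495.31 134.12  95.11 -15.28] sd [0.02 0.22 0.05 0.02]
now [495.3 134.4  95. ] rpy [-1.7999e+02 -7.0000e-02 -1.5250e+01] F [ 1.   0.  -0.2] w 51.3 t 6.2
travel [-0.04 -0.11  7.3 ] ang [-0.  -0.1 -0.3]
```

```bash
python3 -m creep '[{"hand":0.6,"travel":[0,-0.1,3],"angular":[0,0,-0.3]},{"hand":0.6,"travel":[0,-0.1,5.5],"angular":[0,0,-0.3]},{"hand":0.6,"travel":[0,-0.1,7.3],"angular":[0,0,-0.3]},{"hand":0.6,"travel":[0,-0.1,7.3],"angular":[0,0,-0.3]},{"hand":0.6,"travel":[0,-0.1,7.3],"angular":[0,0,-0.3]},{"hand":0.6,"travel":[0,-0.1,7.3],"angular":[0,0,-0.3]}]'
python3 - <<'E'
from h import *
avg(2); go(495.3,135.6,22,-15)
im=ctrl.get_image('wrist');cv2.imwrite('pics/g1.png',im['frame'][150:420,100:460,::-1].repeat(2,0).repeat(2,1))
E
```

```text
clock: 6.8
eef_pos: [496.4, 135.5, 23.1]
tool_rot: [-3.14, -0.003, -0.261]
force: [-0.7, -0.0, 0.0]
width: 51.1
avg [496.46 135.54  23.14 -14.97] sd [0.03 0.02 0.01 0.  ]
now [496.4 135.5  23.1] rpy [-1.7993e+02 -1.6000e-01 -1.4970e+01] F [ 1.1 -0.4  0.8] w 51.5 t 6.9
travel [-0.11  0.02  0.11] ang [-0.1 -0.2  0. ]
```

View pics/g1.png

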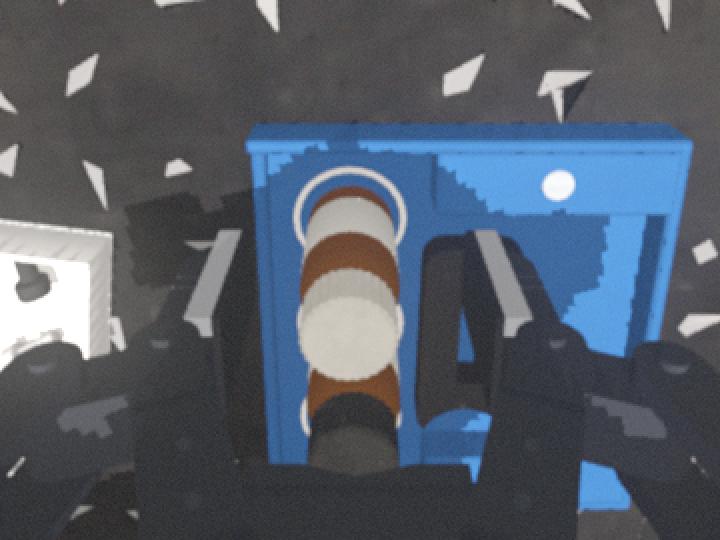

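The white vial's cap is centred at (350,335), with the pads' midpoint about 1 mm to its right. That matches the measured x error, so I'll correct by -1 mm and close.

```bash
python3 -m creep '[{"hand":0.6,"travel":[-0.12,0,0.1],"angular":[0,0,0]},{"hand":0.6,"travel":[-0.12,0,0.1],"angular":[0,0,0]},{"hand":0.1,"travel":[-0.12,0,0.1],"angular":[0,0,0]},{"hand":0.1,"travel":[-0.12,0,0.1],"angular":[0,0,0]},{"hand":0.1,"travel":[-0.12,0,0.1],"angular":[0,0,0]},{"hand":0.1,"travel":[-0.12,0,0.1],"angular":[0,0,0]},{"hand":0.1,"travel":[-0.12,0,0.1],"angular":[0,0,0]},{"hand":0.1,"travel":[-0.12,0,0.1],"angular":[0,0,0]}]'
python3 - <<'E'
from h import *
avg(3); go(443.1,404.7,100,16); go(443.1,404.7,22,16)
im=ctrl.get_image('wrist')
for a in ctrl.regions_of('wrist','white_vial')[:1]: print(rect(im,a['region'],56))
E
```

```text
clock: 7.75
eef_pos: [495.2, 135.8, 22.3]
tool_rot: [-3.14, -0.003, -0.261]
force: [-0.9, -1.1, 5.8]
width: 21.5
avg [495.22 135.84  22.26 -14.96] sd [0.   0.   0.01 0.  ]
now [495.2 135.8  22.3] rpy [-1.7993e+02 -1.7000e-01 -1.4960e+01] F [-1.   0.9  5.6] w 20.9 t 7.9
travel [-11.95 -24.64  -7.78] ang [ -0.   -0.2 -31. ]
now [495.2 135.8  22.3] rpy [-1.7993e+02 -1.7000e-01 -1.4960e+01] F [-1.   0.9  5.6] w 20.9 t 7.9
travel [-1.198e+01 -2.463e+01  2.000e-02] ang [ -0.   -0.2 -31. ]
[498.9 147.6  43.   19.5 -13.6]
```

```bash
python3 -m creep '[{"hand":0.1,"travel":[0,0,-2],"angular":[0,0,0]},{"hand":0.1,"travel":[0,0,-5],"angular":[0,0,0]},{"hand":0.1,"travel":[0,0,-8],"angular":[0,0,0]},{"hand":0.1,"travel":[0,0,-8],"angular":[0,0,0]},{"hand":0.1,"travel":[-2.4,-4.9,-8],"angular":[0,0,-6]},{"hand":0.1,"travel":[-4.8,-9.8,-8],"angular":[0,0,-12]},{"hand":0.1,"travel":[-7.2,-14.7,-8],"angular":[0,0,-18]},{"hand":0.1,"travel":[-9.6,-19.7,-8],"angular":[0,0,-25]},{"hand":0.1,"travel":[-12,-24.6,-8],"angular":[0,0,-31]},{"hand":0.1,"travel":[-12,-24.6,-8],"angular":[0,0,-31]},{"hand":0.1,"travel":[-12,-24.6,-8],"angular":[0,0,-31]},{"hand":0.1,"travel":[-12,-24.6,-8],"angular":[0,0,-31]}]'
python3 - <<'E'
from h import *
go(443.1,404.7,21.8,16)
im=ctrl.get_image('wrist');cv2.imwrite('pics/m1.png',im['frame'][...,::-1])
for a in ctrl.regions_of('wrist','mat')[:1]: print(rect(im,a['region'],3))
E
```

```text
clock: 9.2
eef_pos: [441.9, 403.9, 101.0]
tool_rot: [3.14, -0.001, 0.281]
force: [-0.2, -0.9, -0.7]
width: 21.4
now [441.9 403.9 101. ] rpy [ 1.7988e+02 -8.0000e-02  1.6090e+01] F [-0.2 -0.9 -0.7] w 21.4 t 9.2
travel [ 0.12 -0.06  7.92] ang [ 0.1 -0.1  0.1]
[454.1 372.8 121.1 120.9  16. ]
```

View pics/m1.png

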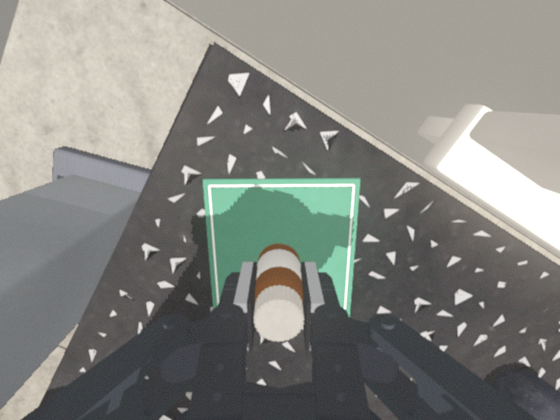

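The vial is held upright at (278,290) over the mat's left part. Lowering and releasing.

```bash
python3 -m creep '[{"hand":0.1,"travel":[0.1,0,3],"angular":[0,0,0]},{"hand":0.1,"travel":[0.1,0,6],"angular":[0,0,0]},{"hand":0.1,"travel":[0.1,0,7.5],"angular":[0,0,0]},{"hand":0.1,"travel":[0.1,0,7.92],"angular":[0,0,0]},{"hand":0.1,"travel":[0.1,0,7.92],"angular":[0,0,0]},{"hand":0.1,"travel":[0.1,0,7.92],"angular":[0,0,0]},{"hand":0.1,"travel":[0.1,0,7.92],"angular":[0,0,0]}]'
python3 -c "
from h import *
avg(2);go(443.1,404.7,21.4,16)"
```

```text
clock: 10.0
eef_pos: [444.8, 402.6, 22.8]
tool_rot: [3.139, -0.003, 0.278]
force: [0.4, 0.4, 0.1]
width: 21.3
avg [444.62 402.55  22.67  15.91] sd [0.06 0.   0.07 0.  ]
now [444.6 402.6  22.6] rpy [ 1.7986e+02 -1.5000e-01  1.5920e+01] F [ 0.1  0.2 -0.6] w 21.0 t 10.1
travel [-0.08 -0.25  0.12] ang [ 0.1 -0.2 -0.1]
```

```bash
python3 -m creep '[{"hand":0.1,"travel":[0,0,0.12],"angular":[0,0,0]},{"hand":0.1,"travel":[0,0,0.12],"angular":[0,0,0]},{"hand":0.1,"travel":[0,0,0.12],"angular":[0,0,0]},{"hand":0.1,"travel":[0,0,0.12],"angular":[0,0,0]}]'
python3 -c "
from h import *
avg(2)"
python3 -m creep '[{"hand":0.5,"travel":[0,0,0],"angular":[0,0,0]},{"hand":0.5,"travel":[0,0,0],"angular":[0,0,0]},{"hand":0.5,"travel":[0,0,0],"angular":[0,0,0]},{"hand":0.5,"travel":[0,0,0],"angular":[0,0,0]}]'
python3 -c "
from h import *
avg(1);go(487.9,104,95,-15)"
```

```text
clock: 10.5
eef_pos: [444.6, 402.6, 21.4]
tool_rot: [3.139, -0.003, 0.278]
force: [1.0, 0.9, 0.5]
width: 21.4
avg [444.56 402.56  21.4   15.91] sd [0.01 0.   0.01 0.  ]
clock: 11.0
eef_pos: [444.6, 402.6, 21.4]
tool_rot: [3.139, -0.003, 0.278]
force: [-0.4, 0.2, 0.5]
width: 42.8
avg [444.6  402.59  21.44  15.91] sd [0. 0. 0. 0.]
now [444.6 402.6  21.4] rpy [ 1.7987e+02 -1.6000e-01  1.5910e+01] F [ 0.6 -0.1  0.9] w 42.7 t 11.1
travel [-4.   29.92 -7.3 ] ang [ 0.1 -0.2 30.9]
```

White is down. Now the black vial.

```bash
python3 -m creep '[{"hand":0.5,"travel":[0,0,-3],"angular":[0,0,0]},{"hand":0.5,"travel":[0,0,-7],"angular":[0,0,0]},{"hand":0.5,"travel":[0,0,-7.5],"angular":[0,0,0]},{"hand":0.5,"travel":[-0.6,5,-7.5],"angular":[0,0,6]},{"hand":0.6,"travel":[-1.3,10,-7.5],"angular":[0,0,12]},{"hand":0.6,"travel":[-2,15,-7.5],"angular":[0,0,18]},{"hand":0.6,"travel":[-2.6,20,-7.5],"angular":[0,0,24]},{"hand":0.6,"travel":[-3.3,25,-7.5],"angular":[0,0,30.9]},{"hand":0.6,"travel":[-4,29.9,-7.4],"angular":[0,0,30.9]},{"hand":0.6,"travel":[-4,29.9,-7.4],"angular":[0,0,30.9]},{"hand":0.6,"travel":[-4,29.9,-7.4],"angular":[0,0,30.9]},{"hand":0.6,"travel":[-4,29.9,-7.4],"angular":[0,0,30.9]}]'
python3 -c "
from h import *
avg(2);go(487.9,104,22,-15)"
```

```text
clock: 12.25
eef_pos: [487.8, 105.8, 96.0]
tool_rot: [-3.141, -0.003, -0.26]
force: [-0.2, 0.6, -0.4]
width: 51.6
avg [487.69 106.32  96.01 -14.81] sd [0.01 0.05 0.01 0.01]
now [487.7 106.4  96. ] rpy [-179.97   -0.2   -14.8 ] F [-0.9 -0.6  0.1] w 51.0 t 12.3
travel [0.06 0.23 7.4 ] ang [-0.  -0.2  0.2]
```

```bash
python3 -m creep '[{"hand":0.6,"travel":[0,0.2,3],"angular":[0,0,0.2]},{"hand":0.6,"travel":[0,0.2,5.5],"angular":[0,0,0.2]},{"hand":0.6,"travel":[0,0.2,7.4],"angular":[0,0,0.2]},{"hand":0.6,"travel":[0,0.2,7.4],"angular":[0,0,0.2]},{"hand":0.6,"travel":[0,0.2,7.4],"angular":[0,0,0.2]},{"hand":0.6,"travel":[0,0.2,7.4],"angular":[0,0,0.2]}]'
python3 - <<'E'
from h import *
avg(2); go(487.9,104,22,-15)
im=ctrl.get_image('wrist');cv2.imwrite('pics/g2.png',im['frame'][150:420,100:460,::-1].repeat(2,0).repeat(2,1))
E
```

```text
clock: 12.95
eef_pos: [488.0, 105.4, 22.9]
tool_rot: [-3.14, -0.005, -0.261]
force: [0.4, -0.4, 0.8]
width: 51.7
avg [488.09 105.    23.02 -14.97] sd [0.   0.11 0.01 0.01]
now [488.1 104.9  23. ] rpy [-179.9    -0.28  -14.98] F [0.2 0.2 0.5] w 51.3 t 13.1
travel [0.   0.09 0.1 ] ang [-0.1 -0.3  0. ]
```

View pics/g2.png

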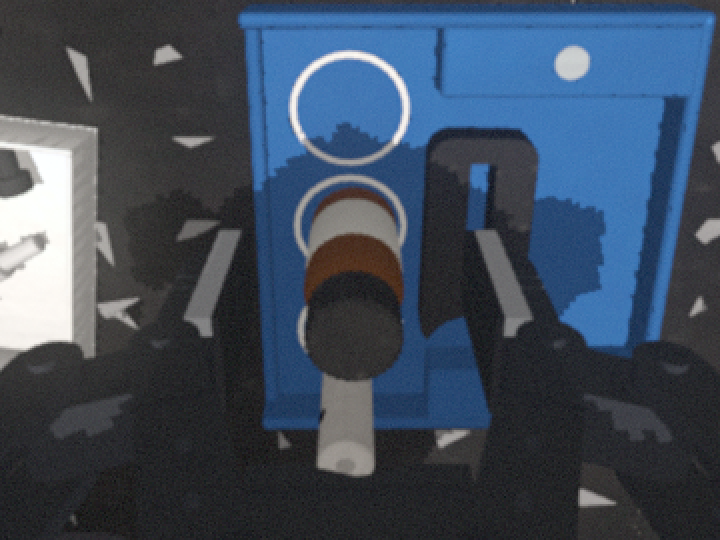

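The black cap is at (354,335), nearly centred between the pads (midpoint about 356). Small correction, then close.

```bash
python3 -m creep '[{"hand":0.6,"travel":[-0.04,0.05,0.1],"angular":[0,0,0]},{"hand":0.6,"travel":[-0.04,0.05,0.1],"angular":[0,0,0]},{"hand":0.1,"travel":[-0.04,0.05,0.1],"angular":[0,0,0]},{"hand":0.1,"travel":[-0.04,0.05,0.1],"angular":[0,0,0]},{"hand":0.1,"travel":[-0.04,0.05,0.1],"angular":[0,0,0]},{"hand":0.1,"travel":[-0.04,0.05,0.1],"angular":[0,0,0]},{"hand":0.1,"travel":[-0.04,0.05,0.1],"angular":[0,0,0]},{"hand":0.1,"travel":[-0.04,0.05,0.1],"angular":[0,0,0]}]'
python3 - <<'E'
from h import *
avg(3); go(453.7,367,100,16); go(453.7,367,21.2,16)
E
```

```text
clock: 13.9
eef_pos: [487.6, 104.3, 22.2]
tool_rot: [-3.14, -0.005, -0.262]
force: [-0.6, -1.0, 6.1]
width: 21.4
avg [487.59 104.29  22.2  -14.99] sd [0.02 0.03 0.01 0.  ]
now [487.6 104.3  22.2] rpy [-179.91   -0.3   -14.99] F [-0.6 -1.   5.8] w 21.2 t 14.1
travel [-10.03 -24.51  -7.79] ang [ -0.   -0.3 -31. ]
now [487.6 104.3  22.2] rpy [-179.91   -0.3   -14.99] F [-0.6 -1.   5.8] w 21.2 t 14.1
travel [-10.07 -24.5    0.09] ang [ -0.   -0.3 -31. ]
```

```bash
python3 -m creep '[{"hand":0.1,"travel":[0,0,-2],"angular":[0,0,0]},{"hand":0.1,"travel":[0,0,-5],"angular":[0,0,0]},{"hand":0.1,"travel":[0,0,-8],"angular":[0,0,0]},{"hand":0.1,"travel":[0,0,-8],"angular":[0,0,0]},{"hand":0.1,"travel":[-2,-4.9,-8],"angular":[0,0,-6]},{"hand":0.1,"travel":[-4,-9.8,-8],"angular":[0,0,-12]},{"hand":0.1,"travel":[-6,-14.7,-8],"angular":[0,0,-18]},{"hand":0.1,"travel":[-8,-19.7,-8],"angular":[0,0,-25]},{"hand":0.1,"travel":[-10.1,-24.5,-8],"angular":[0,0,-31]},{"hand":0.1,"travel":[-10.1,-24.5,-8],"angular":[0,0,-31]},{"hand":0.1,"travel":[-10.1,-24.5,-8],"angular":[0,0,-31]},{"hand":0.1,"travel":[-10.1,-24.5,-6],"angular":[0,0,-31]},{"hand":0.1,"travel":[-10.1,-24.5,-3],"angular":[0,0,-31]},{"hand":0.1,"travel":[-10.1,-24.5,-0.8],"angular":[0,0,-31]},{"hand":0.1,"travel":[-10.1,-24.5,-0.8],"angular":[0,0,-31]},{"hand":0.1,"travel":[-10.1,-24.5,-0.8],"angular":[0,0,-31]},{"hand":0.1,"travel":[-10.1,-24.5,-0.8],"angular":[0,0,-31]}]'
python3 -c "
from h import *
avg(2);go(453.7,367,21.3,16)"
```

```text
clock: 15.75
eef_pos: [454.3, 366.8, 31.1]
tool_rot: [3.141, -0.007, 0.278]
force: [0.2, -0.3, -0.1]
width: 21.4
avg [454.25 367.2   31.31  15.96] sd [0.03 0.09 0.02 0.01]
now [454.2 367.3  31.3] rpy [179.97  -0.41  15.97] F [-0.4 -0.5 -0.1] w 21.3 t 15.8
travel [-0.06  0.01  1.  ] ang [ 0.  -0.4 -0. ]
```

```bash
python3 -m creep '[{"hand":0.1,"travel":[0,0,0.6],"angular":[0,-0.4,0]},{"hand":0.1,"travel":[0,0,1.05],"angular":[0,-0.4,0]},{"hand":0.1,"travel":[0,0,1.05],"angular":[0,-0.4,0]},{"hand":0.1,"travel":[0,0,1.05],"angular":[0,-0.4,0]},{"hand":0.1,"travel":[0,0,1.05],"angular":[0,-0.4,0]}]'
python3 -c "
from h import *
avg(2)"
python3 -m creep '[{"hand":0.5,"travel":[0,0,0],"angular":[0,0,0]},{"hand":0.5,"travel":[0,0,0],"angular":[0,0,0]},{"hand":0.5,"travel":[0,0,0],"angular":[0,0,0]},{"hand":0.5,"travel":[0,0,0],"angular":[0,0,0]}]'
python3 -c "
from h import *
avg(1);go(478.2,71.9,95,-15)"
```

```text
clock: 16.35
eef_pos: [455.1, 367.5, 21.2]
tool_rot: [3.141, -0.002, 0.278]
force: [1.0, -1.1, 5.0]
width: 20.6
avg [455.05 367.51  21.24  15.95] sd [0.   0.   0.01 0.  ]
clock: 16.85
eef_pos: [454.7, 367.4, 20.9]
tool_rot: [3.141, -0.001, 0.279]
force: [-0.3, 0.2, -0.2]
width: 42.6
avg [454.82 367.47  21.01  15.96] sd [0. 0. 0. 0.]
now [454.8 367.5  21. ] rpy [ 1.7997e+02 -6.0000e-02  1.5960e+01] F [ 1.6 -0.7  0.5] w 42.6 t 16.9
travel [-5.87 29.06 -7.39] ang [ 0.  -0.1 31. ]
```

Black was placed at (455.05, 367.51, 21.24), yaw 15.95. Next, the post.

```bash
python3 -m creep '[{"hand":0.5,"travel":[0,0,-3],"angular":[0,0,0]},{"hand":0.5,"travel":[0,0,-7],"angular":[0,0,0]},{"hand":0.5,"travel":[0,0,-7.5],"angular":[0,0,0]},{"hand":0.5,"travel":[-1,5,-7.5],"angular":[0,0,6]},{"hand":0.6,"travel":[-2,10,-7.5],"angular":[0,0,12]},{"hand":0.6,"travel":[-3,15,-7.5],"angular":[0,0,18]},{"hand":0.6,"travel":[-4,20,-7.5],"angular":[0,0,24]},{"hand":0.6,"travel":[-5,25,-7.5],"angular":[0,0,31]},{"hand":0.6,"travel":[-5.9,29.2,-7.4],"angular":[0,0,31]},{"hand":0.6,"travel":[-5.9,29.2,-7.4],"angular":[0,0,31]},{"hand":0.6,"travel":[-5.9,29.2,-7.4],"angular":[0,0,31]},{"hand":0.6,"travel":[-5.9,29.2,-4],"angular":[0,0,31]},{"hand":0.6,"travel":[-5.9,29.2,-1],"angular":[0,0,31]},{"hand":0.6,"travel":[-5.9,29.2,-0.1],"angular":[0,0,31]},{"hand":0.6,"travel":[-5.9,29.2,-0.1],"angular":[0,0,31]},{"hand":0.6,"travel":[-5.9,29.2,-0.1],"angular":[0,0,31]}]'
python3 - <<'E'
from h import *
avg(2); go(478.2,71.9,22,-15)
im=ctrl.get_image('wrist');cv2.imwrite('pics/g3.png',im['frame'][150:420,100:460,::-1].repeat(2,0).repeat(2,1))
E
```

```text
clock: 18.5
eef_pos: [478.7, 71.7, 22.7]
tool_rot: [-3.141, -0.002, -0.261]
force: [-0.9, 0.3, 0.6]
width: 51.4
avg [479.16  71.32  23.13 -14.99] sd [0.07 0.11 0.07 0.01]
now [479.2  71.2  23.2] rpy [-1.7992e+02 -1.7000e-01 -1.5000e+01] F [ 0.5 -0.3  0.5] w 51.1 t 18.6
travel [-0.12 -0.04  0.12] ang [-0.1 -0.2  0. ]
```

View pics/g3.png

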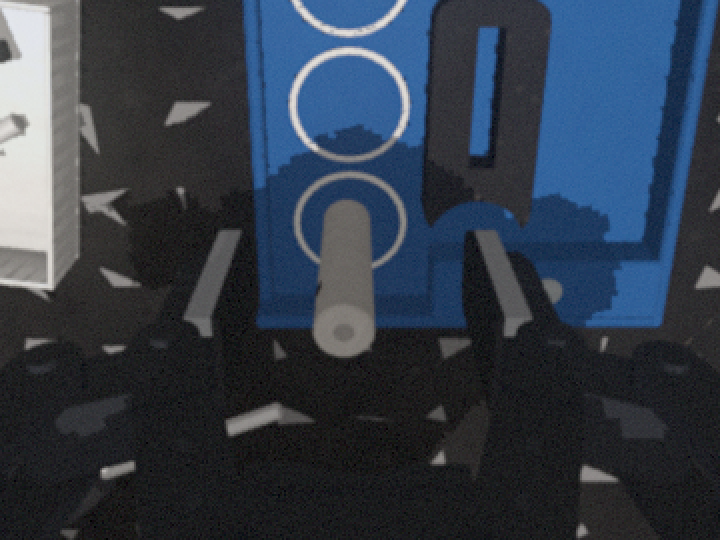

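The post's top is at (344,333), about 2.5 mm left of the pads' middle. Correcting and closing.

```bash
python3 -m creep '[{"hand":0.6,"travel":[-0.24,0,0.1],"angular":[0,0,0]},{"hand":0.6,"travel":[-0.24,0,0.1],"angular":[0,0,0]},{"hand":0.6,"travel":[-0.24,0,0.1],"angular":[0,0,0]},{"hand":0,"travel":[-0.24,0,0.1],"angular":[0,0,0]},{"hand":0,"travel":[-0.24,0,0.1],"angular":[0,0,0]},{"hand":0,"travel":[-0.24,0,0.1],"angular":[0,0,0]},{"hand":0,"travel":[-0.24,0,0.1],"angular":[0,0,0]},{"hand":0,"travel":[-0.24,0,0.1],"angular":[0,0,0]},{"hand":0,"travel":[-0.24,0,0.1],"angular":[0,0,0]},{"hand":0,"travel":[-0.24,0,0.1],"angular":[0,0,0]}]'
python3 - <<'E'
from h import *
avg(3); go(464.3,331.7,30,16)
E
```

```text
clock: 19.65
eef_pos: [477.0, 71.5, 22.3]
tool_rot: [-3.14, -0.003, -0.262]
force: [-0.5, 0.5, 3.3]
width: 10.9
avg [476.97  71.51  22.29 -15.03] sd [0.   0.01 0.01 0.  ]
now [477.   71.5  22.3] rpy [-179.93   -0.18  -15.02] F [ 0.5 -0.2  3.9] w 11.0 t 19.8
travel [ -7.97 -24.8   -0.77] ang [ -0.   -0.2 -31. ]
```

```bash
python3 -m creep '[{"hand":0,"travel":[0,0,-2],"angular":[0,0,0]},{"hand":0,"travel":[0,0,-5],"angular":[0,0,0]},{"hand":0,"travel":[0,0,-8],"angular":[0,0,0]},{"hand":0,"travel":[0,0,-8],"angular":[0,0,0]},{"hand":0,"travel":[-1.6,-4.9,-8],"angular":[0,0,-6]},{"hand":0,"travel":[-3.2,-9.8,-8],"angular":[0,0,-12]},{"hand":0,"travel":[-4.8,-14.7,-8],"angular":[0,0,-18]},{"hand":0,"travel":[-6.4,-19.7,-8],"angular":[0,0,-25]},{"hand":0,"travel":[-8,-24.8,-8],"angular":[0,0,-31]},{"hand":0,"travel":[-8,-24.8,-8],"angular":[0,0,-31]},{"hand":0,"travel":[-8,-24.8,-8],"angular":[0,0,-31]},{"hand":0,"travel":[-8,-24.8,-6],"angular":[0,-0.2,-31]},{"hand":0,"travel":[-8,-24.8,-3],"angular":[0,-0.2,-31]},{"hand":0,"travel":[-8,-24.8,-0.8],"angular":[0,-0.2,-31]},{"hand":0,"travel":[-8,-24.8,-0.8],"angular":[0,-0.2,-31]},{"hand":0,"travel":[-8,-24.8,-0.8],"angular":[0,-0.2,-31]},{"hand":0,"travel":[-8,-24.8,-0.8],"angular":[0,-0.2,-31]}]'
python3 -c "
from h import *
avg(2);go(464,331.7,21.3,16)"
```

```text
clock: 21.5
eef_pos: [464.8, 331.4, 31.3]
tool_rot: [-3.141, -0.001, 0.278]
force: [-0.6, -0.2, -0.5]
width: 10.9
avg [464.8  331.78  31.52  15.93] sd [0.01 0.07 0.   0.  ]
now [464.8 331.9  31.5] rpy [-1.7995e+02 -1.1000e-01  1.5930e+01] F [ 0.4 -0.2  0.5] w 10.9 t 21.6
travel [-0.08 -0.01  1.02] ang [-0.1 -0.1 -0.1]
```

```bash
python3 -m creep '[{"hand":0,"travel":[0,0,0.6],"angular":[0,-0.1,0]},{"hand":0,"travel":[0,0,1.05],"angular":[0,-0.1,0]},{"hand":0,"travel":[0,0,1.05],"angular":[0,-0.1,0]},{"hand":0,"travel":[0,0,1.05],"angular":[0,-0.1,0]},{"hand":0,"travel":[0,0,1.05],"angular":[0,-0.1,0]}]'
python3 -c "
from h import *
avg(2)"
python3 -m creep '[{"hand":0.5,"travel":[0,0,0],"angular":[0,0,0]},{"hand":0.5,"travel":[0,0,0],"angular":[0,0,0]},{"hand":0.5,"travel":[0,0,0],"angular":[0,0,0]},{"hand":0.5,"travel":[0,0,0],"angular":[0,0,0]}]'
python3 -c "
from h import *
avg(1);go(518.5,94.6,95,-15)"
```

```text
clock: 22.1
eef_pos: [465.4, 332.1, 21.3]
tool_rot: [-3.141, -0.001, 0.278]
force: [1.0, -1.1, 3.9]
width: 11.3
avg [465.34 332.07  21.33  15.93] sd [0.01 0.03 0.01 0.  ]
clock: 22.6
eef_pos: [465.0, 332.0, 21.1]
tool_rot: [-3.141, -0.001, 0.278]
force: [-0.5, 0.2, 0.4]
width: 42.4
avg [465.09 331.99  21.13  15.93] sd [0. 0. 0. 0.]
now [465.1 332.   21.1] rpy [-1.7994e+02 -5.0000e-02  1.5930e+01] F [1.  0.8 0.1] w 42.9 t 22.6
travel [-1.38 24.29 -7.41] ang [-0.1 -0.  30.9]
```

```bash
python3 -m creep '[{"hand":0.5,"travel":[0,0,-3],"angular":[0,0,0]},{"hand":0.5,"travel":[0,0,-7],"angular":[0,0,0]},{"hand":0.5,"travel":[0,0,-7.5],"angular":[0,0,0]},{"hand":0.5,"travel":[0,5,-7.5],"angular":[0,0,6]},{"hand":0.45,"travel":[-0.4,10,-7.5],"angular":[0,0,12]},{"hand":0.45,"travel":[-0.8,15,-7.5],"angular":[0,0,18]},{"hand":0.45,"travel":[-1.2,20,-7.5],"angular":[0,0,24]},{"hand":0.45,"travel":[-1.4,24.3,-7.5],"angular":[0,0,30.9]},{"hand":0.45,"travel":[-1.4,24.3,-7.4],"angular":[0,0,30.9]},{"hand":0.45,"travel":[-1.4,24.3,-5],"angular":[0,0,30.9]},{"hand":0.45,"travel":[-1.4,24.3,-2],"angular":[0,0,30.9]},{"hand":0.45,"travel":[-1.4,24.3,-1],"angular":[0,0,30.9]},{"hand":0.45,"travel":[-1.4,24.3,-1],"angular":[0,0,30.9]},{"hand":0.45,"travel":[-1.4,24.3,-1],"angular":[0,0,30.9]},{"hand":0.45,"travel":[-1.4,24.3,-1],"angular":[0,0,30.9]}]'
python3 - <<'E'
from h import *
avg(3); go(519.1,94.5,8,-15)
im=ctrl.get_image('wrist');cv2.imwrite('pics/g4.png',im['frame'][150:420,100:460,::-1].repeat(2,0).repeat(2,1))
E
```

```text
clock: 24.15
eef_pos: [519.0, 94.9, 31.9]
tool_rot: [-3.139, -0.002, -0.261]
force: [-0.7, -0.2, 0.6]
width: 38.2
avg [519.05  94.72  31.86 -14.96] sd [0.08 0.1  0.08 0.01]
now [518.9  94.6  31.7] rpy [-1.7989e+02 -9.0000e-02 -1.4970e+01] F [ 0.3 -0.1  0. ] w 38.6 t 24.3
travel [0.01 0.01 2.37] ang [-0.1 -0.1  0. ]
```

View pics/g4.png

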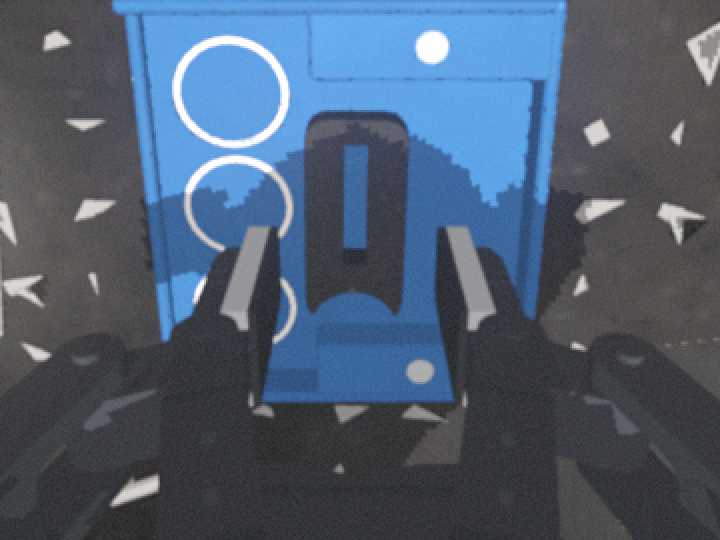

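The fork is at (355,210), centred between the pads (midpoint about 357). Descending.

```bash
python3 -m creep '[{"hand":0.45,"travel":[0,0,1],"angular":[0,0,0]},{"hand":0.45,"travel":[0,0,2],"angular":[0,0,0]},{"hand":0.45,"travel":[0,0,2.4],"angular":[0,0,0]},{"hand":0.45,"travel":[0,0,2.4],"angular":[0,0,0]},{"hand":0.45,"travel":[0,0,2.4],"angular":[0,0,0]}]'
python3 - <<'E'
from h import *
avg(2); go(519.1,94.5,7,-15)
im=ctrl.get_image('wrist');cv2.imwrite('pics/g5.png',im['frame'][150:420,100:460,::-1].repeat(2,0).repeat(2,1))
E
```

```text
clock: 24.85
eef_pos: [518.6, 94.6, 7.2]
tool_rot: [-3.14, -0.001, -0.261]
force: [0.0, 0.2, -0.4]
width: 38.3
avg [518.92  94.66   7.61 -14.97] sd [0.07 0.02 0.08 0.  ]
now [519.   94.7   7.7] rpy [-1.7988e+02 -9.0000e-02 -1.4970e+01] F [ 0.  -0.7  0.3] w 38.5 t 24.9
travel [0.01 0.01 0.07] ang [-0.1 -0.1  0. ]
```

View pics/g5.png

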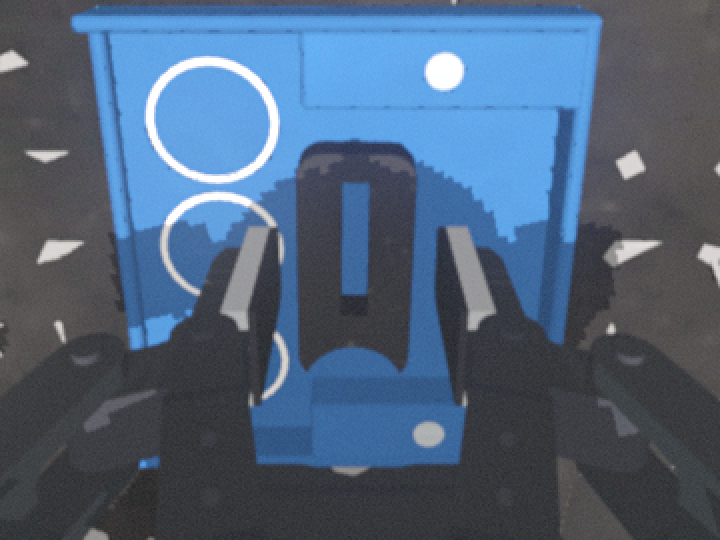

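The pads straddle the fork evenly. Closing.

```bash
python3 -m creep '[{"hand":0.15,"travel":[0,0,0.07],"angular":[0,0,0]},{"hand":0.15,"travel":[0,0,0.07],"angular":[0,0,0]},{"hand":0.15,"travel":[0,0,0.07],"angular":[0,0,0]},{"hand":0.15,"travel":[0,0,0.07],"angular":[0,0,0]},{"hand":0.15,"travel":[0,0,0.07],"angular":[0,0,0]},{"hand":0.15,"travel":[0,0,0.07],"angular":[0,0,0]}]'
python3 - <<'E'
from h import *
avg(3); go(423,-170.5,60,-18.5)
# refine plate from stored wrist image overlay
im=np.load('w_plate.npy',allow_pickle=True).item(); f=im['frame'][...,::-1]
x0,y0,S=190,80,5
big=cv2.resize(f[y0:y0+140,x0:x0+140],None,fx=S,fy=S,interpolation=cv2.INTER_CUBIC)[:600]
for yaw,c in ((-18.5,(0,0,255)),):
    M=R.from_euler('z',yaw,degrees=True)
    for hx,hy in ((40,55),(21,38)):
        P=M.apply([[hx,hy,8],[hx,-hy,8],[-hx,-hy,8],[-hx,hy,8]])+[423,-170.5,0]
        cv2.polylines(big,[np.round((topix(im,P)-[x0,y0])*S).astype(np.int32)],True,c,1)
cv2.imwrite('pics/plate_ov.png',big)
E
```

```text
clock: 25.6
eef_pos: [519.3, 94.7, 7.8]
tool_rot: [-3.139, -0.002, -0.261]
force: [-0.4, -0.4, 5.5]
width: 25.8
avg [519.26  94.69   7.78 -14.97] sd [0.03 0.01 0.01 0.  ]
now [519.3  94.7   7.8] rpy [-1.7987e+02 -1.4000e-01 -1.4960e+01] F [-1.1  0.2  5.5] w 25.3 t 25.8
travel [-2.44 28.1  -5.29] ang [-0.1 -0.1  3.5]
```

View pics/plate_ov.png

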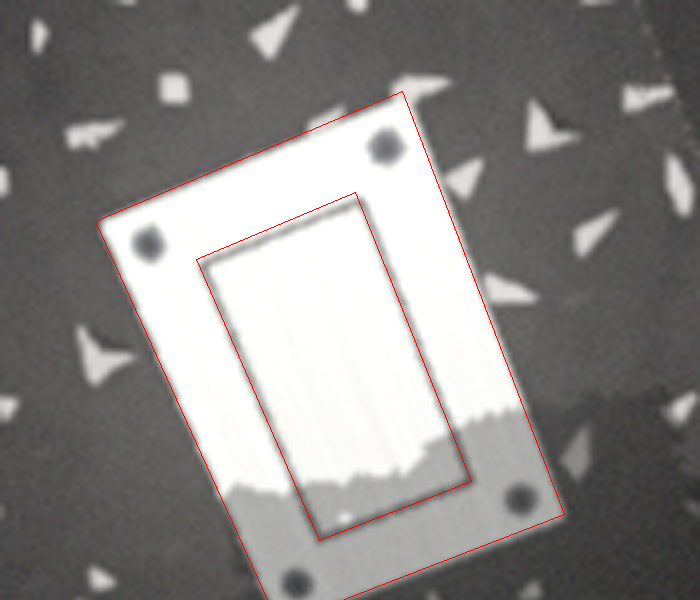

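The plate overlay fits at (423, -170.5), yaw -18.5°. Carrying the fork there.

```bash
python3 -m creep '[{"hand":0.15,"travel":[0,0,-1.5],"angular":[0,0,0]},{"hand":0.15,"travel":[0,0,-4],"angular":[0,0,0]},{"hand":0.15,"travel":[0,0,-7],"angular":[0,0,0]},{"hand":0.15,"travel":[0,0,-7],"angular":[0,0,0]},{"hand":0.15,"travel":[-0.4,4.5,-7],"angular":[0,0,1]},{"hand":0.15,"travel":[-0.8,9,-7],"angular":[0,0,2]},{"hand":0.15,"travel":[-1.2,14,-7],"angular":[0,0,3]},{"hand":0.15,"travel":[-1.6,19,-7],"angular":[0,0,3.5]},{"hand":0.15,"travel":[-2,24,-7],"angular":[0,0,3.5]},{"hand":0.15,"travel":[-2.4,28.1,-7],"angular":[0,0,3.5]},{"hand":0.15,"travel":[-2.4,28.1,-7],"angular":[0,0,3.5]},{"hand":0.15,"travel":[-2.4,28.1,-5],"angular":[0,0,3.5]},{"hand":0.15,"travel":[-2.4,28.1,-2.5],"angular":[0,0,3.5]},{"hand":0.15,"travel":[-2.4,28.1,-2],"angular":[0,0,3.5]},{"hand":0.15,"travel":[-2.4,28.1,-2],"angular":[0,0,3.5]},{"hand":0.15,"travel":[-2.4,28.1,-2],"angular":[0,0,3.5]}]'
python3 - <<'E'
from h import *
avg(3); go(423,-170.3,12,-18.5)
im=ctrl.get_image('wrist');cv2.imwrite('pics/p1.png',im['frame'][150:420,100:460,::-1].repeat(2,0).repeat(2,1))
E
```

```text
clock: 27.35
eef_pos: [423.8, -170.1, 27.5]
tool_rot: [-3.139, -0.003, -0.321]
force: [-0.3, 0.7, 0.1]
width: 26.1
avg [ 424.07 -170.47   27.82  -18.44] sd [0.   0.12 0.05 0.01]
now [ 424.1 -170.6   27.9] rpy [-179.86   -0.22  -18.45] F [-0.4  0.8 -0.1] w 25.3 t 27.5
travel [-0.12  0.01  1.59] ang [-0.1 -0.2  0. ]
```

View pics/p1.png

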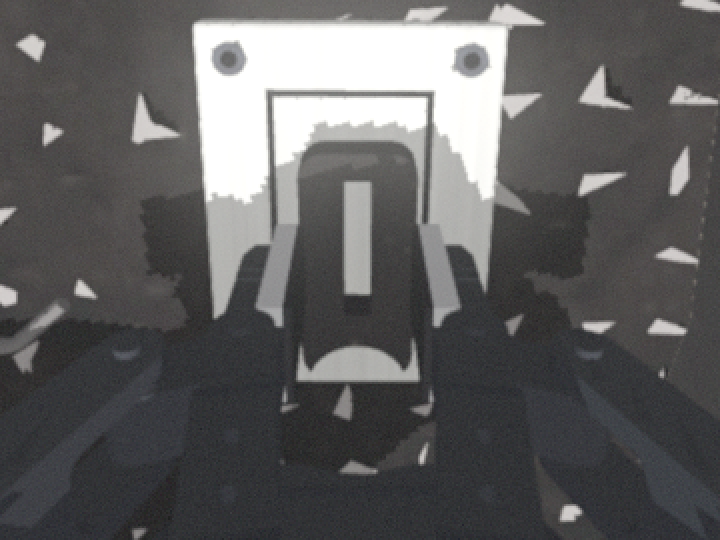

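The fork sits level over the outline. Lowering and releasing.

```bash
python3 -m creep '[{"hand":0.15,"travel":[-0.1,0,0.8],"angular":[0,-0.2,0]},{"hand":0.15,"travel":[-0.1,0,1.4],"angular":[0,-0.2,0]},{"hand":0.15,"travel":[-0.1,0,1.6],"angular":[0,-0.2,0]},{"hand":0.15,"travel":[-0.1,0,1.6],"angular":[0,-0.2,0]},{"hand":0.15,"travel":[-0.1,0,1.6],"angular":[0,-0.2,0]},{"hand":0.15,"travel":[-0.1,0,1.6],"angular":[0,-0.2,0]}]'
python3 -c "
from h import *
avg(2);go(423,-170.5,11.8,-18.5)"
```

```text
clock: 28.15
eef_pos: [423.3, -170.5, 12.1]
tool_rot: [-3.139, -0.001, -0.322]
force: [0.3, -0.3, -1.2]
width: 25.8
avg [ 423.24 -170.48   12.06  -18.47] sd [0.   0.   0.01 0.  ]
now [ 423.2 -170.5   12.1] rpy [-1.7986e+02 -4.0000e-02 -1.8470e+01] F [ 0.3  0.1 -0.5] w 25.8 t 28.2
travel [-0.02  0.01  0.03] ang [-0.1 -0.   0. ]
```

```bash
python3 -m creep '[{"hand":0.15,"travel":[0,0,0.03],"angular":[0,0,0]},{"hand":0.15,"travel":[0,0,0.03],"angular":[0,0,0]},{"hand":0.4,"travel":[0,0,0.03],"angular":[0,0,0]},{"hand":0.4,"travel":[0,0,0.03],"angular":[0,0,0]},{"hand":0.4,"travel":[0,0,0.03],"angular":[0,0,0]},{"hand":0.4,"travel":[0,0,-1],"angular":[0,0,0]},{"hand":0.4,"travel":[0,0,-3],"angular":[0,0,0]},{"hand":0.4,"travel":[0,0,-7],"angular":[0,0,0]},{"hand":0.4,"travel":[0,0,-12],"angular":[0,0,0]},{"hand":0.4,"travel":[0,0,-14],"angular":[0,0,0]},{"hand":0.4,"travel":[0,0,-14],"angular":[0,0,0]},{"hand":0.4,"travel":[0,0,-14],"angular":[0,0,0]}]'
python3 - <<'E'
from h import *
avg(1)
im=ctrl.get_image('wrist');f=im['frame'][...,::-1]
for a in ctrl.regions_of('wrist','fork')[:1]: print(rect(im,a['region'],18),a['confidence'])
M=R.from_euler('z',-18.5,degrees=True); P=M.apply([[21,38,8],[21,-38,8],[-21,-38,8],[-21,38,8]])+[423,-170.5,0]
p=topix(im,P);print(p.round())
x0,y0=np.clip((p.mean(0)-[100,85]).astype(int),0,[360,250]);S=3
big=cv2.resize(f[y0:y0+170,x0:x0+200],None,fx=S,fy=S)
cv2.imwrite('pics/p2.png',big)
go(464,331.7,120,16)
E
```

```text
clock: 29.45
eef_pos: [422.7, -171.2, 152.5]
tool_rot: [-3.14, -0.001, -0.323]
force: [-0.4, -0.8, -0.9]
width: 34.0
avg [ 422.22 -170.89  151.7   -18.49] sd [0. 0. 0. 0.]
[ 424.7 -168.8   58.8   27.3  -18.8] 0.71
[[302. 155.]
 [300. 235.]
 [256. 235.]
 [254. 155.]]
now [ 422.1 -170.5  151. ] rpy [-1.7986e+02  1.1000e-01 -1.8460e+01] F [ 0.1 -0.7  0.5] w 34.3 t 29.6
travel [-11.92 -48.96   3.24] ang [ -0.2   0.1 -34.5]
```

View pics/p2.png

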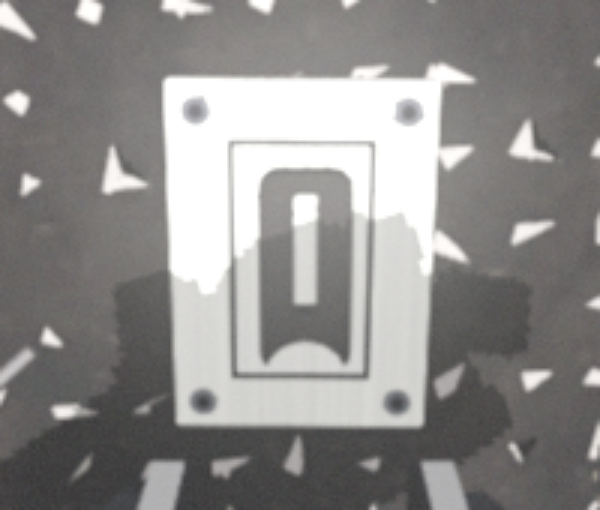

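The fork lies inside the outline, spanning (262..350, 168..365) within an outline of (232..372, 142..377), and parallel to it. Back to the mat for the post.

```bash
python3 -m creep '[{"hand":0.5,"travel":[-1.2,-4.9,0],"angular":[0,0,-4]},{"hand":0.5,"travel":[-2.4,-9.8,0],"angular":[0,0,-8]},{"hand":0.5,"travel":[-3.6,-14.7,0],"angular":[0,0,-12]},{"hand":0.5,"travel":[-4.8,-19.6,0],"angular":[0,0,-16]},{"hand":0.5,"travel":[-6,-24.5,0],"angular":[0,0,-20]},{"hand":0.5,"travel":[-7.2,-29.4,0],"angular":[0,0,-24]},{"hand":0.5,"travel":[-8.4,-34.3,0],"angular":[0,0,-28]},{"hand":0.5,"travel":[-9.5,-39.2,0],"angular":[0,0,-31]},{"hand":0.5,"travel":[-10.7,-44,0],"angular":[0,0,-34]},{"hand":0.5,"travel":[-11.9,-49,2],"angular":[-0.2,0,-34.5]},{"hand":0.5,"travel":[-11.9,-49,4],"angular":[-0.2,0,-34.5]},{"hand":0.5,"travel":[-11.9,-49,5],"angular":[-0.2,0,-34.5]},{"hand":0.5,"travel":[-11.9,-49,5],"angular":[-0.2,0,-34.5]},{"hand":0.5,"travel":[-11.9,-49,5],"angular":[-0.2,0,-34.5]}]'
python3 - <<'E'
from h import *
avg(2); go(465.3,332.1,21.3,15.93)
im=ctrl.get_image('wrist');cv2.imwrite('pics/m2.png',im['frame'][...,::-1])
E
```

```text
clock: 31.0
eef_pos: [464.3, 330.3, 102.0]
tool_rot: [3.14, 0.003, 0.279]
force: [0.3, -0.7, -0.1]
width: 42.8
avg [464.91 330.75 102.91  15.94] sd [0.11 0.14 0.19 0.  ]
now [465.  330.9 103.1] rpy [1.7995e+02 3.0000e-02 1.5940e+01] F [-0.5  0.8 -0.2] w 42.9 t 31.1
travel [ 0.06 -0.12  8.18] ang [0. 0. 0.]
```

View pics/m2.png

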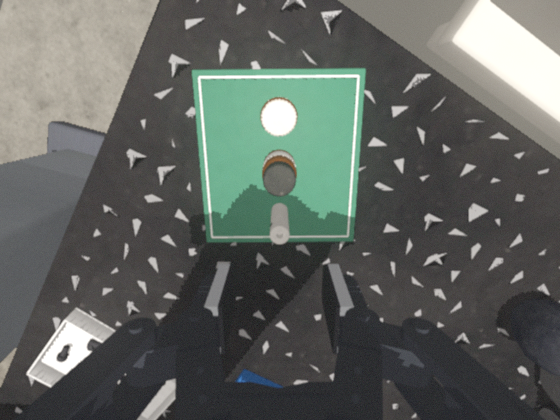

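All three stand on the mat: white (278,116), black (279,175), post (279,225). Re-grasping the post.

```bash
python3 -m creep '[{"hand":0.5,"travel":[0,-0.1,3],"angular":[0,0,0]},{"hand":0.5,"travel":[0,-0.1,6],"angular":[0,0,0]},{"hand":0.5,"travel":[0,-0.1,8.2],"angular":[0,0,0]},{"hand":0.5,"travel":[0,-0.1,8.2],"angular":[0,0,0]},{"hand":0.5,"travel":[0,-0.1,8.2],"angular":[0,0,0]},{"hand":0.5,"travel":[0,-0.1,8.2],"angular":[0,0,0]}]'
python3 -c "
from h import *
avg(2); go(465.3,332.1,21.3,15.93)"
```

```text
clock: 31.75
eef_pos: [465.8, 332.8, 22.9]
tool_rot: [-3.141, -0.003, 0.278]
force: [0.5, -0.6, 0.4]
width: 43.0
avg [465.81 332.71  22.85  15.91] sd [0.03 0.02 0.06 0.  ]
now [465.8 332.7  22.8] rpy [-1.7997e+02 -1.4000e-01  1.5920e+01] F [-0.4  0.1 -1.1] w 42.7 t 31.9
travel [-0.06  0.04  0.15] ang [-0.  -0.1 -0. ]
```

```bash
python3 -m creep '[{"hand":0.5,"travel":[-0.06,0.05,0.15],"angular":[0,0,0]},{"hand":0.5,"travel":[-0.06,0.05,0.15],"angular":[0,0,0]},{"hand":0.5,"travel":[-0.06,0.05,0.15],"angular":[0,0,0]},{"hand":0,"travel":[-0.06,0.05,0.15],"angular":[0,0,0]},{"hand":0,"travel":[-0.06,0.05,0.15],"angular":[0,0,0]},{"hand":0,"travel":[-0.06,0.05,0.15],"angular":[0,0,0]},{"hand":0,"travel":[-0.06,0.05,0.15],"angular":[0,0,0]},{"hand":0,"travel":[-0.06,0.05,0.15],"angular":[0,0,0]},{"hand":0,"travel":[-0.06,0.05,0.15],"angular":[0,0,0]},{"hand":0,"travel":[-0.06,0.05,0.15],"angular":[0,0,0]}]'
python3 - <<'E'
from h import *
avg(2); go(477,71.5,32,-15)
E
```

```text
clock: 32.85
eef_pos: [465.3, 332.0, 21.4]
tool_rot: [-3.141, -0.002, 0.278]
force: [-1.2, 0.1, 3.2]
width: 10.8
avg [465.27 332.04  21.39  15.92] sd [0.02 0.02 0.02 0.  ]
now [465.3 332.   21.4] rpy [-1.7997e+02 -1.4000e-01  1.5920e+01] F [-0.8 -0.9  4. ] w 11.2 t 33.0
travel [-6.01 25.37 -1.09] ang [-0.1 -0.1 30.9]
```

```bash
python3 -m creep '[{"hand":0,"travel":[0,0,-2],"angular":[0,0,0]},{"hand":0,"travel":[0,0,-5],"angular":[0,0,0]},{"hand":0,"travel":[0,0,-8],"angular":[0,0,0]},{"hand":0,"travel":[0,0,-8],"angular":[0,0,0]},{"hand":0,"travel":[-1.2,5,-8],"angular":[0,0,6]},{"hand":0,"travel":[-2.4,10,-8],"angular":[0,0,12]},{"hand":0,"travel":[-3.6,15,-8],"angular":[0,0,18]},{"hand":0,"travel":[-4.8,20,-8],"angular":[0,0,25]},{"hand":0,"travel":[-6,25.4,-8],"angular":[0,0,30.9]},{"hand":0,"travel":[-6,25.4,-8],"angular":[0,0,30.9]},{"hand":0,"travel":[-6,25.4,-8],"angular":[0,0,30.9]},{"hand":0,"travel":[-6,25.4,-6],"angular":[0,-0.1,30.9]},{"hand":0,"travel":[-6,25.4,-3],"angular":[0,-0.1,30.9]},{"hand":0,"travel":[-6,25.4,-1.1],"angular":[0,-0.1,30.9]},{"hand":0,"travel":[-6,25.4,-1.1],"angular":[0,-0.1,30.9]},{"hand":0,"travel":[-6,25.4,-1.1],"angular":[0,-0.1,30.9]},{"hand":0,"travel":[-6,25.4,-1.1],"angular":[0,-0.1,30.9]}]'
python3 -c "
from h import *
avg(2);go(476.97,71.5,22.5,-15)"
```

```text
clock: 34.65
eef_pos: [477.8, 72.7, 32.9]
tool_rot: [-3.139, -0.001, -0.26]
force: [0.7, -0.1, 0.1]
width: 11.5
avg [477.94  72.1   33.03 -14.94] sd [0.01 0.19 0.01 0.02]
now [477.9  71.9  33. ] rpy [-1.7986e+02 -1.0000e-01 -1.4960e+01] F [ 0.1  0.1 -0.1] w 10.8 t 34.8
travel [-0.09  0.07  1.05] ang [-0.1 -0.1  0. ]
```

```bash
python3 -m creep '[{"hand":0,"travel":[-0.12,0.02,0.5],"angular":[-0.1,-0.1,0]},{"hand":0,"travel":[-0.12,0.02,0.9],"angular":[-0.1,-0.1,0]},{"hand":0,"travel":[-0.12,0.02,0.9],"angular":[-0.1,-0.1,0]},{"hand":0,"travel":[-0.12,0.02,0.9],"angular":[-0.1,-0.1,0]},{"hand":0,"travel":[-0.12,0.02,0.9],"angular":[-0.1,-0.1,0]}]'
python3 -c "
from h import *
avg(2);go(476.97,71.5,22.3,-15)"
```

```text
clock: 35.25
eef_pos: [476.8, 72.1, 24.1]
tool_rot: [-3.141, -0.0, -0.261]
force: [0.3, -0.1, -0.8]
width: 11.1
avg [476.79  72.06  24.08 -14.96] sd [0.   0.03 0.01 0.  ]
now [476.8  72.   24.1] rpy [-179.96   -0.    -14.96] F [ 0.4 -0.8 -0.9] w 11.3 t 35.4
travel [0.03 0.05 0.18] ang [-0. -0.  0.]
```

```bash
python3 -m creep '[{"hand":0,"travel":[0.03,0.05,0.1],"angular":[0,0,0]},{"hand":0,"travel":[0.03,0.05,0.18],"angular":[0,0,0]},{"hand":0,"travel":[0.03,0.05,0.18],"angular":[0,0,0]},{"hand":0,"travel":[0.03,0.05,0.18],"angular":[0,0,0]},{"hand":0,"travel":[0.03,0.05,0.18],"angular":[0,0,0]}]'
python3 -c "
from h import *
avg(2);go(476.97,71.5,22.3,-15)"
```

```text
clock: 35.85
eef_pos: [477.0, 71.4, 22.4]
tool_rot: [-3.141, -0.0, -0.261]
force: [-0.1, -0.2, 1.9]
width: 11.0
avg [477.04  71.4   22.37 -14.96] sd [0.01 0.02 0.01 0.  ]
now [477.   71.4  22.4] rpy [-1.7996e+02 -2.0000e-02 -1.4960e+01] F [ 0.3 -0.9  3. ] w 11.1 t 36.0
travel [-0.01 -0.01  0.01] ang [-0. -0.  0.]
```

Exact pose. Release and go to the black vial.

```bash
python3 -m creep '[{"hand":0.5,"travel":[0,0,0],"angular":[0,0,0]},{"hand":0.5,"travel":[0,0,0],"angular":[0,0,0]},{"hand":0.5,"travel":[0,0,0],"angular":[0,0,0]},{"hand":0.5,"travel":[0,0,0],"angular":[0,0,0]},{"hand":0.5,"travel":[0,0,-3],"angular":[0,0,0]},{"hand":0.5,"travel":[0,0,-7],"angular":[0,0,0]},{"hand":0.5,"travel":[0,0,-8],"angular":[0,0,0]},{"hand":0.5,"travel":[-1.7,-5,-8],"angular":[0,0,-6]},{"hand":0.5,"travel":[-3.4,-10,-8],"angular":[0,0,-12]},{"hand":0.5,"travel":[-5.1,-15,-8],"angular":[0,0,-18]},{"hand":0.5,"travel":[-6.8,-20,-8],"angular":[0,0,-24]},{"hand":0.5,"travel":[-8.5,-25,-8],"angular":[0,0,-30]},{"hand":0.5,"travel":[-9.8,-28,-8],"angular":[0,0,-31]},{"hand":0.5,"travel":[-9.8,-28,-8],"angular":[0,0,-31]},{"hand":0.5,"travel":[-9.8,-28,-8],"angular":[0,0,-31]},{"hand":0.5,"travel":[-9.8,-28,-8],"angular":[0,0,-31]}]'
python3 -c "
from h import *
avg(2);go(455.05,367.5,21.2,15.95)"
```

```text
clock: 37.55
eef_pos: [454.8, 365.1, 101.8]
tool_rot: [3.14, 0.001, 0.279]
force: [0.4, 0.0, -0.1]
width: 42.5
avg [455.24 364.91 102.07  15.91] sd [0.06 0.04 0.08 0.01]
now [455.3 364.9 102.1] rpy [179.92   0.    15.9 ] F [ 0.  -0.6  0.5] w 42.8 t 37.6
travel [ 0.05 -0.26  8.09] ang [ 0.1  0.  -0.1]
```

```bash
python3 -m creep '[{"hand":0.5,"travel":[0,-0.25,3],"angular":[0,0,0]},{"hand":0.5,"travel":[0,-0.25,6],"angular":[0,0,0]},{"hand":0.5,"travel":[0,-0.25,8.1],"angular":[0,0,0]},{"hand":0.5,"travel":[0,-0.25,8.1],"angular":[0,0,0]},{"hand":0.5,"travel":[0,-0.25,8.1],"angular":[0,0,0]},{"hand":0.5,"travel":[0,-0.25,8.1],"angular":[0,0,0]}]'
python3 -c "
from h import *
avg(2);go(455.05,367.5,21.2,15.95)"
```

```text
clock: 38.25
eef_pos: [455.5, 367.5, 22.4]
tool_rot: [3.141, -0.002, 0.277]
force: [0.4, -0.5, 0.2]
width: 42.8
avg [455.52 367.67  22.55  15.86] sd [0.02 0.02 0.03 0.  ]
now [455.5 367.6  22.5] rpy [ 1.7997e+02 -1.2000e-01  1.5870e+01] F [0.2 1.  0.5] w 42.8 t 38.4
travel [-0.05  0.    0.13] ang [ 0.  -0.1 -0.1]
```

```bash
python3 -m creep '[{"hand":0.5,"travel":[-0.05,0,0.13],"angular":[0,0,0]},{"hand":0.5,"travel":[-0.05,0,0.13],"angular":[0,0,0]},{"hand":0.5,"travel":[-0.05,0,0.13],"angular":[0,0,0]},{"hand":0.1,"travel":[-0.05,0,0.13],"angular":[0,0,0]},{"hand":0.1,"travel":[-0.05,0,0.13],"angular":[0,0,0]},{"hand":0.1,"travel":[-0.05,0,0.13],"angular":[0,0,0]},{"hand":0.1,"travel":[-0.05,0,0.13],"angular":[0,0,0]},{"hand":0.1,"travel":[-0.05,0,0.13],"angular":[0,0,0]},{"hand":0.1,"travel":[-0.05,0,0.13],"angular":[0,0,0]}]'
python3 -c "
from h import *
avg(2);go(487.6,104.3,32,-15)"
```

```text
clock: 39.25
eef_pos: [455.1, 367.7, 21.5]
tool_rot: [3.141, -0.002, 0.277]
force: [-1.1, -0.7, 6.0]
width: 21.4
avg [455.06 367.72  21.46  15.87] sd [0.01 0.02 0.02 0.  ]
now [455.1 367.7  21.5] rpy [ 1.7999e+02 -1.4000e-01  1.5870e+01] F [ 0.3 -0.5  5.4] w 21.2 t 39.4
travel [-4.07 26.23 -1.06] ang [-0.  -0.1 30.9]
```

```bash
python3 -m creep '[{"hand":0.1,"travel":[0,0,-2],"angular":[0,0,0]},{"hand":0.1,"travel":[0,0,-5],"angular":[0,0,0]},{"hand":0.1,"travel":[0,0,-8],"angular":[0,0,0]},{"hand":0.1,"travel":[0,0,-8],"angular":[0,0,0]},{"hand":0.1,"travel":[-0.8,5,-8],"angular":[0,0,6]},{"hand":0.1,"travel":[-1.6,10,-8],"angular":[0,0,12]},{"hand":0.1,"travel":[-2.4,15,-8],"angular":[0,0,18]},{"hand":0.1,"travel":[-3.2,20,-8],"angular":[0,0,25]},{"hand":0.1,"travel":[-4.1,26.2,-8],"angular":[0,0,30.9]},{"hand":0.1,"travel":[-4.1,26.2,-8],"angular":[0,0,30.9]},{"hand":0.1,"travel":[-4.1,26.2,-8],"angular":[0,0,30.9]},{"hand":0.1,"travel":[-4.1,26.2,-8],"angular":[0,0,30.9]},{"hand":0.1,"travel":[-4.1,26.2,-5],"angular":[0,-0.1,30.9]},{"hand":0.1,"travel":[-4.1,26.2,-2],"angular":[0,-0.1,30.9]},{"hand":0.1,"travel":[-4.1,26.2,-1.1],"angular":[0,-0.1,30.9]},{"hand":0.1,"travel":[-4.1,26.2,-1.1],"angular":[0,-0.1,30.9]},{"hand":0.1,"travel":[-4.1,26.2,-1.1],"angular":[0,-0.1,30.9]},{"hand":0.1,"travel":[-4.1,26.2,-1.1],"angular":[0,-0.1,30.9]}]'
python3 -c "
from h import *
avg(2);go(487.6,104.5,24,-15)"
```

```text
clock: 41.15
eef_pos: [488.0, 105.3, 33.5]
tool_rot: [-3.14, -0.002, -0.262]
force: [0.3, -0.2, -0.1]
width: 20.9
avg [488.   104.91  33.49 -15.03] sd [0.03 0.11 0.04 0.01]
now [488.  104.8  33.5] rpy [-1.7991e+02 -1.3000e-01 -1.5030e+01] F [ 0.3 -0.1 -0.7] w 21.5 t 41.2
travel [-0.03  0.04  0.95] ang [-0.1 -0.1 -0. ]
```

```bash
python3 -m creep '[{"hand":0.1,"travel":[-0.06,0.02,0.5],"angular":[-0.1,-0.1,0]},{"hand":0.1,"travel":[-0.06,0.02,0.95],"angular":[-0.1,-0.1,0]},{"hand":0.1,"travel":[-0.06,0.02,0.95],"angular":[-0.1,-0.1,0]},{"hand":0.1,"travel":[-0.06,0.02,0.95],"angular":[-0.1,-0.1,0]},{"hand":0.1,"travel":[-0.06,0.02,0.95],"angular":[-0.1,-0.1,0]}]'
python3 -c "
from h import *
avg(2);go(487.6,104.5,22.4,-15)"
```

```text
clock: 41.75
eef_pos: [487.3, 104.8, 23.9]
tool_rot: [3.141, -0.0, -0.262]
force: [0.5, 0.1, 0.9]
width: 21.3
avg [487.39 104.78  23.97 -15.04] sd [0.02 0.   0.01 0.  ]
now [487.4 104.8  24. ] rpy [ 1.800e+02 -3.000e-02 -1.504e+01] F [-0.6 -0.6 -0.9] w 21.3 t 41.9
travel [0.03 0.02 0.16] ang [ 0. -0. -0.]
```

```bash
python3 -m creep '[{"hand":0.1,"travel":[0.02,0.02,0.1],"angular":[0,0,0]},{"hand":0.1,"travel":[0.02,0.02,0.16],"angular":[0,0,0]},{"hand":0.1,"travel":[0.02,0.02,0.16],"angular":[0,0,0]},{"hand":0.1,"travel":[0.02,0.02,0.16],"angular":[0,0,0]},{"hand":0.1,"travel":[0.02,0.02,0.16],"angular":[0,0,0]}]'
python3 -c "
from h import *
avg(2);go(487.6,104.5,22.4,-15);go(444.56,402.57,100,15.9)"
```

```text
clock: 42.35
eef_pos: [487.6, 104.5, 22.4]
tool_rot: [3.141, -0.001, -0.262]
force: [0.3, 0.1, 2.2]
width: 21.1
avg [487.65 104.5   22.48 -15.04] sd [0.02 0.01 0.   0.  ]
now [487.7 104.5  22.5] rpy [ 1.800e+02 -4.000e-02 -1.504e+01] F [ 0.5 -0.2  2.3] w 21.2 t 42.5
travel [-0.01  0.    0.01] ang [ 0. -0. -0.]
now [487.7 104.5  22.5] rpy [ 1.800e+02 -4.000e-02 -1.504e+01] F [ 0.5 -0.2  2.3] w 21.2 t 42.5
travel [-11.89 -27.67  -7.76] ang [  0.   -0.  -30.9]
```

```bash
python3 -m creep '[{"hand":0.5,"travel":[0,0,0],"angular":[0,0,0]},{"hand":0.5,"travel":[0,0,0],"angular":[0,0,0]},{"hand":0.5,"travel":[0,0,0],"angular":[0,0,0]},{"hand":0.5,"travel":[0,0,0],"angular":[0,0,0]},{"hand":0.5,"travel":[0,0,-3],"angular":[0,0,0]},{"hand":0.5,"travel":[0,0,-7],"angular":[0,0,0]},{"hand":0.5,"travel":[0,0,-8],"angular":[0,0,0]},{"hand":0.5,"travel":[-2,-4.6,-8],"angular":[0,0,-6]},{"hand":0.5,"travel":[-4,-9.2,-8],"angular":[0,0,-12]},{"hand":0.5,"travel":[-6,-13.8,-8],"angular":[0,0,-18]},{"hand":0.5,"travel":[-8,-18.4,-8],"angular":[0,0,-24]},{"hand":0.5,"travel":[-10,-23,-8],"angular":[0,0,-30]},{"hand":0.5,"travel":[-11.9,-27.8,-8],"angular":[0,0,-30.9]},{"hand":0.5,"travel":[-11.9,-27.8,-8],"angular":[0,0,-30.9]},{"hand":0.5,"travel":[-11.9,-27.8,-8],"angular":[0,0,-30.9]},{"hand":0.5,"travel":[-11.9,-27.8,-8],"angular":[0,0,-30.9]}]'
python3 -c "
from h import *
avg(2);go(444.56,402.57,21.4,15.9)"
```

```text
clock: 44.05
eef_pos: [445.1, 401.8, 101.6]
tool_rot: [3.139, 0.001, 0.276]
force: [0.7, -1.4, 0.7]
width: 43.1
avg [445.55 401.43 101.83  15.73] sd [0.08 0.03 0.1  0.01]
now [445.6 401.5 101.9] rpy [179.85  -0.    15.72] F [ 0.7 -1.   0.1] w 42.7 t 44.1
travel [-0.07 -0.16  8.05] ang [ 0.1 -0.  -0.2]
```

```bash
python3 -m creep '[{"hand":0.5,"travel":[-0.1,-0.15,3],"angular":[0,0,-0.2]},{"hand":0.5,"travel":[-0.1,-0.15,6],"angular":[0,0,-0.2]},{"hand":0.5,"travel":[-0.1,-0.15,8.1],"angular":[0,0,-0.2]},{"hand":0.5,"travel":[-0.1,-0.15,8.1],"angular":[0,0,-0.2]},{"hand":0.5,"travel":[-0.1,-0.15,8.1],"angular":[0,0,-0.2]},{"hand":0.5,"travel":[-0.1,-0.15,8.1],"angular":[0,0,-0.2]}]'
python3 -c "
from h import *
avg(2);go(444.56,402.57,21.4,15.9)"
```

```text
clock: 44.75
eef_pos: [445.3, 402.7, 22.3]
tool_rot: [3.14, -0.002, 0.277]
force: [-0.2, 0.0, -0.3]
width: 42.4
avg [445.18 402.91  22.38  15.88] sd [0.06 0.02 0.03 0.  ]
now [445.1 402.9  22.3] rpy [ 1.7992e+02 -1.2000e-01  1.5890e+01] F [-0.4  0.7 -0. ] w 42.6 t 44.9
travel [-0.06  0.02  0.09] ang [ 0.1 -0.1 -0. ]
```

```bash
python3 -m creep '[{"hand":0.5,"travel":[-0.06,0.02,0.1],"angular":[0,0,0]},{"hand":0.5,"travel":[-0.06,0.02,0.1],"angular":[0,0,0]},{"hand":0.5,"travel":[-0.06,0.02,0.1],"angular":[0,0,0]},{"hand":0.1,"travel":[-0.06,0.02,0.1],"angular":[0,0,0]},{"hand":0.1,"travel":[-0.06,0.02,0.1],"angular":[0,0,0]},{"hand":0.1,"travel":[-0.06,0.02,0.1],"angular":[0,0,0]},{"hand":0.1,"travel":[-0.06,0.02,0.1],"angular":[0,0,0]},{"hand":0.1,"travel":[-0.06,0.02,0.1],"angular":[0,0,0]},{"hand":0.1,"travel":[-0.06,0.02,0.1],"angular":[0,0,0]}]'
python3 -c "
from h import *
avg(2);go(495.2,135.85,32,-15)"
```

```text
clock: 45.75
eef_pos: [444.7, 402.8, 21.6]
tool_rot: [3.14, -0.002, 0.277]
force: [0.2, -0.1, 4.7]
width: 21.8
avg [444.7  402.82  21.59  15.89] sd [0.   0.01 0.   0.  ]
now [444.7 402.8  21.6] rpy [ 1.7993e+02 -1.4000e-01  1.5890e+01] F [-0.3  1.   5.5] w 21.5 t 45.9
travel [-2.45 27.06 -1.02] ang [ 0.  -0.2 30.9]
```

```bash
python3 -m creep '[{"hand":0.1,"travel":[0,0,-2],"angular":[0,0,0]},{"hand":0.1,"travel":[0,0,-5],"angular":[0,0,0]},{"hand":0.1,"travel":[0,0,-8],"angular":[0,0,0]},{"hand":0.1,"travel":[0,0,-8],"angular":[0,0,0]},{"hand":0.1,"travel":[-0.5,5,-8],"angular":[0,0,6]},{"hand":0.1,"travel":[-1,10,-8],"angular":[0,0,12]},{"hand":0.1,"travel":[-1.5,15,-8],"angular":[0,0,18]},{"hand":0.1,"travel":[-2,20,-8],"angular":[0,0,25]},{"hand":0.1,"travel":[-2.5,25,-8],"angular":[0,0,30.9]},{"hand":0.1,"travel":[-2.5,27.1,-8],"angular":[0,0,30.9]},{"hand":0.1,"travel":[-2.5,27.1,-8],"angular":[0,0,30.9]},{"hand":0.1,"travel":[-2.5,27.1,-8],"angular":[0,0,30.9]},{"hand":0.1,"travel":[-2.5,27.1,-5],"angular":[0,-0.1,30.9]},{"hand":0.1,"travel":[-2.5,27.1,-2],"angular":[0,-0.1,30.9]},{"hand":0.1,"travel":[-2.5,27.1,-1],"angular":[0,-0.1,30.9]},{"hand":0.1,"travel":[-2.5,27.1,-1],"angular":[0,-0.1,30.9]},{"hand":0.1,"travel":[-2.5,27.1,-1],"angular":[0,-0.1,30.9]},{"hand":0.1,"travel":[-2.5,27.1,-1],"angular":[0,-0.1,30.9]}]'
python3 -c "
from h import *
avg(2);go(495.2,136.05,24,-15)"
```

```text
clock: 47.65
eef_pos: [495.5, 136.2, 32.9]
tool_rot: [-3.14, -0.003, -0.261]
force: [0.4, 0.2, 0.3]
width: 21.0
avg [495.56 135.75  32.92 -15.01] sd [0.   0.14 0.04 0.01]
now [495.6 135.6  32.9] rpy [-1.7995e+02 -1.5000e-01 -1.5020e+01] F [ 0.5 -0.4 -0.5] w 21.4 t 47.8
travel [-0.05 -0.03  0.89] ang [-0.1 -0.2 -0. ]
```

```bash
python3 -m creep '[{"hand":0.1,"travel":[-0.06,-0.05,0.5],"angular":[-0.1,-0.1,0]},{"hand":0.1,"travel":[-0.06,-0.05,0.9],"angular":[-0.1,-0.1,0]},{"hand":0.1,"travel":[-0.06,-0.05,0.9],"angular":[-0.1,-0.1,0]},{"hand":0.1,"travel":[-0.06,-0.05,0.9],"angular":[-0.1,-0.1,0]},{"hand":0.1,"travel":[-0.06,-0.05,0.9],"angular":[-0.1,-0.1,0]}]'
python3 -c "
from h import *
avg(2);go(495.2,136.05,22.6,-15)"
```

```text
clock: 48.25
eef_pos: [495.1, 136.3, 23.8]
tool_rot: [3.141, -0.001, -0.262]
force: [-0.2, 0.0, -0.6]
width: 21.6
avg [495.14 136.34  23.9  -15.01] sd [0. 0. 0. 0.]
now [495.1 136.3  23.9] rpy [ 1.7996e+02 -5.0000e-02 -1.5010e+01] F [ 0.2 -0.1 -0.3] w 21.0 t 48.4
travel [0.01 0.03 0.13] ang [ 0.  -0.1 -0. ]
```

```bash
python3 -m creep '[{"hand":0.1,"travel":[0.01,0.03,0.13],"angular":[0,0,0]},{"hand":0.1,"travel":[0.01,0.03,0.13],"angular":[0,0,0]},{"hand":0.1,"travel":[0.01,0.03,0.13],"angular":[0,0,0]},{"hand":0.1,"travel":[0.01,0.03,0.13],"angular":[0,0,0]}]'
python3 -c "
from h import *
avg(2);go(481,51,143,-15.1)"
```

```text
clock: 48.75
eef_pos: [495.1, 136.0, 22.6]
tool_rot: [3.141, -0.001, -0.262]
force: [0.1, 0.6, 0.3]
width: 21.4
avg [495.16 135.95  22.61 -15.02] sd [0.01 0.03 0.   0.  ]
now [495.2 136.   22.6] rpy [ 1.7996e+02 -5.0000e-02 -1.5010e+01] F [-0.4 -0.8  0.6] w 21.6 t 48.9
travel [  0.84   8.58 -12.03] ang [ 0.  -0.1  0.1]
```

Release, then return to the earlier viewpoint to compare before and after.

```bash
python3 -m creep '[{"hand":0.5,"travel":[0,0,0],"angular":[0,0,0]},{"hand":0.5,"travel":[0,0,0],"angular":[0,0,0]},{"hand":0.5,"travel":[0,0,0],"angular":[0,0,0]},{"hand":0.5,"travel":[0,0,0],"angular":[0,0,0]},{"hand":0.5,"travel":[0,0,-3],"angular":[0,0,0]},{"hand":0.5,"travel":[0,0,-8],"angular":[0,0,0]},{"hand":0.5,"travel":[0,0,-12],"angular":[0,0,0]},{"hand":0.5,"travel":[0.8,4.5,-12],"angular":[0,0,0]},{"hand":0.5,"travel":[0.8,8.6,-12],"angular":[0,0,0]},{"hand":0.5,"travel":[0.8,8.6,-12],"angular":[0,0,0]},{"hand":0.5,"travel":[0.8,8.6,-12],"angular":[0,0,0]},{"hand":0.5,"travel":[0.8,8.6,-12],"angular":[0,0,0]}]'
python3 - <<'E'
from h import *
avg(2)
A=np.load('w_tray2.npy',allow_pickle=True).item(); im=ctrl.get_image('wrist')
print([(t,[rect(im,a['region'],4)[:2] for a in ctrl.regions_of('wrist',t)[:1]]) for t in ('white_vial','black_vial','post')])
# warp old image onto new via homography at z=56 and at z=4 ; view cap plane alignment
P=np.array([[455,30],[575,30],[575,160],[455,160]],float)
out=[]
for z in (55,):
    H,_=cv2.findHomography(topix(A,np.c_[P,np.full(4,z)]),topix(im,np.c_[P,np.full(4,z)]))
    W=cv2.warpPerspective(A['frame'],H,(560,420)); out.append(W)
x0,y0=170,30
a=out[0][y0:y0+200,x0:x0+130,::-1];b=im['frame'][y0:y0+200,x0:x0+130,::-1]
cv2.imwrite('pics/cmp.png',cv2.resize(np.hstack([a,b]),None,fx=3,fy=3,interpolation=cv2.INTER_CUBIC))
t=ctrl.get_image('top');cv2.imwrite('pics/topend.png',t['frame'][120:320,100:460,::-1].repeat(2,0).repeat(2,1))
E
```

```text
clock: 50.05
eef_pos: [480.8, 52.1, 142.8]
tool_rot: [-3.141, -0.001, -0.261]
force: [-0.2, 0.0, 0.1]
width: 42.7
avg [480.79  52.45 142.73 -14.9 ] sd [0.03 0.04 0.02 0.01]
[('white_vial', [array([494.8, 135.1])]), ('black_vial', [array([487. , 100.8])]), ('post', [array([474.6,  64.6])])]
```

View pics/cmp.png

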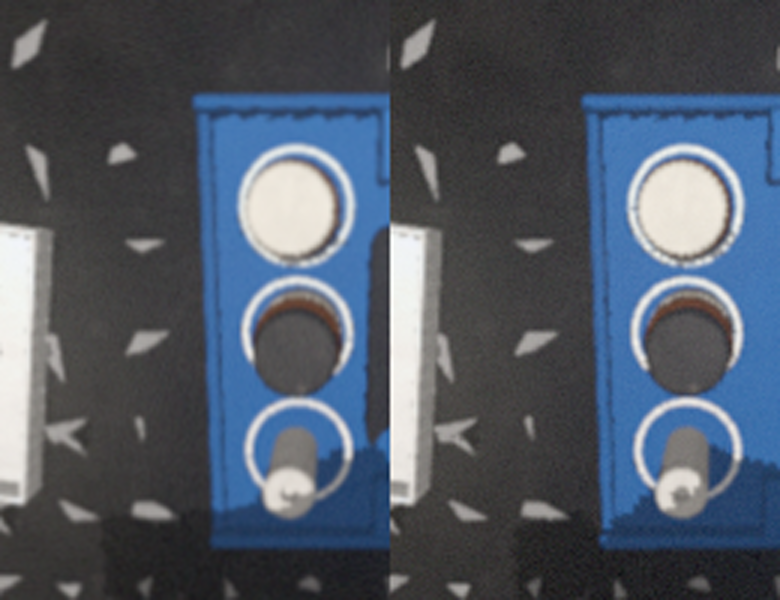

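Side by side, caps and post keep their places in the rings to well under 1 mm: white (293,208) against (295,208), black (296,350) against (298,350), post (288,493) against (291,493). A last numeric check of everything from the top camera, since no more pictures can be viewed.

```bash
python3 - <<'E'
from h import *
im=ctrl.get_image('top')
for t in ['fork','white_vial','black_vial','post','tape','blower','driver','mat']:
    print(t,[(np.round(q['at'],1).tolist(),round(q['confidence'],2)) for q in ctrl.spot_point('top',t)[:2]])
# change vs start inside whole bench
a=cv2.imread('pics/top0.png').astype(int); d=np.abs(im['frame'][...,::-1].astype(int)-a).max(2)>60
n,_,st,ce=cv2.connectedComponentsWithStats(cv2.morphologyEx(d.astype(np.uint8),cv2.MORPH_OPEN,np.ones((3,3))))
print([(s[4],c.round().tolist()) for s,c in zip(st[1:],ce[1:]) if s[4]>15])
ctrl.get_image('side')
for t in ['fork','white_vial','black_vial','post','driver']:
    print('side',t,[(np.round(q['at'],1).tolist(),round(q['confidence'],2)) for q in ctrl.spot_point('side',t)[:1]])
E
```

```text
fork [([419.6, -169.6, 6.5], 0.6)]
white_vial [([492.8, 130.1, 5.7], 0.44)]
black_vial [([486.9, 104.3, 6.7], 0.44)]
post [([371.9, 10.6, 0.2], 0.21)]
tape [([715.0, 140.6, -1.0], 0.98)]
blower [([706.2, 298.3, 1.2], 0.78)]
driver []
mat [([452.7, 366.5, -1.6], 0.8)]
[(np.int32(17911), [396.0, 288.0]), (np.int32(36), [430.0, 277.0]), (np.int32(23), [557.0, 371.0]), (np.int32(1791), [533.0, 403.0]), (np.int32(1676), [369.0, 399.0]), (np.int32(172), [482.0, 413.0]), (np.int32(163), [450.0, 415.0]), (np.int32(62), [399.0, 417.0])]
side fork [([425.1, -170.2, 7.9], 0.86)]
side white_vial []
side black_vial [([489.2, 101.9, 3.3], 0.42)]
side post [([423.0, -168.2, 9.2], 0.67)]
side driver [([374.9, 10.5, -1.1], 0.86)]
```

```bash
python3 -c "
from cell import ctrl
print(ctrl.finish_job())"
```

```text
the job is handed in; nothing more can be done
None
```

The job is done and handed in at about 51 s of the 144 s. I moved both vials and the post upright onto the mat, then laid the fork on the plate. After that I put the post, the black vial and the white vial back in the tray.

**What the last checks showed:**
- **Fork:** the close-up wrist picture shows it inside the dark outline and parallel to it. The side and top cameras later put it about 2 mm and 4 mm from the plate centre.
- **Vials and post:** the before-and-after wrist pictures show all three upright in their rings, about 0.6 mm from where they started. That difference is close to what I can measure.
- **Bystanders:** tape, blower and driver were reported where they began, within about 3 mm.

**Checks that failed or disagreed:**
- **Missed from above:** the top camera no longer found the driver, probably because the arm hid it; the side camera did. Nor did it find the post, giving only a low-confidence false hit.
- **Wrong or missing from the side:** the side camera mistook the fork for the post and did not report the white vial.
- **Last picture not seen:** the 16-picture limit stopped me viewing the final top picture, so for the scene as a whole I had only those network readings.

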